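# Set the charging console's switch row, then the main

### The job

On the charging console, set the row of toggle switches so that every socket with a charger plugged in is switched on (lever up the slope, towards the back) and every empty socket is off (lever down, towards the front), each lever fully over to its stop, without flipping the switches that are already right. Only when the whole row is right, throw the main switch with the cross bar at the right end fully on, and leave the two jars and the dish round the console standing where they are.

Things in the scene. Friction and masses are not known exactly. Their poses are not given: they have to be found in the camera images.
- console: Grey charging console, fixed, 330 mm wide (y), 190 deep (x -100 to +90), 253 tall, on a 12 mm board over the stove. Origin: centre of its underside; x to its back, y to its left end, z up; only yaw turns it. Behind the switch face: a flat ledge (z 88 mm), then an upright wall (front at x = +30 mm) with the sockets, centred at z = 150 mm.
- face_mid (a point): Middle of the console's switch face (x = -55, z = 56.5 mm in its frame). The face is 110 mm long, sloping up to the back; its normal leans 35 deg from vertical towards the front (-x). All lever pivots lie on the line along y through this point. Plates and nuts round the row levers stand up to 6 mm proud of the face, those of the main switch 9 mm.
- visor_edge (a point): Middle of the front edge of the fixed clear visor, x = -60, z = 248 mm in the console's frame; the visor is 10 mm thick here and runs over the whole width back to the wall. A gripper held upright over the levers strikes it; a tool leaning about 35 deg, square to the switch face and coming from the front, clears it.
- outlet_a: One of six outlets at 40 mm pitch, in any order: lever below, socket above it, with a charger plugged in (white rounded block, 29 wide, 44 high, front at x = -4 mm). Fixed. Origin at the level of the console's underside, axes as the console's; its lever's pivot is at x = -55, y = 0, z = 56.5 mm in this frame.
- outlet_b: One of six outlets at 40 mm pitch, in any order: lever below, socket above it, with a charger plugged in (white rounded block, 29 wide, 44 high, front at x = -4 mm). Fixed. Origin at the level of the console's underside, axes as the console's; its lever's pivot is at x = -55, y = 0, z = 56.5 mm in this frame.
- outlet_c: One of six outlets at 40 mm pitch, in any order: lever below, socket above it, with a charger plugged in (white rounded block, 29 wide, 44 high, front at x = -4 mm). Fixed. Origin at the level of the console's underside, axes as the console's; its lever's pivot is at x = -55, y = 0, z = 56.5 mm in this frame.
- outlet_d: One of six outlets at 40 mm pitch, in any order: lever below, socket above it, empty (round recess with two small holes). Fixed. Origin at the level of the console's underside, axes as the console's; its lever's pivot is at x = -55, y = 0, z = 56.5 mm in this frame.
- outlet_e: One of six outlets at 40 mm pitch, in any order: lever below, socket above it, empty (round recess with two small holes). Fixed. Origin at the level of the console's underside, axes as the console's; its lever's pivot is at x = -55, y = 0, z = 56.5 mm in this frame.
- outlet_f: One of six outlets at 40 mm pitch, in any order: lever below, socket above it, empty (round recess with two small holes). Fixed. Origin at the level of the console's underside, axes as the console's; its lever's pivot is at x = -55, y = 0, z = 56.5 mm in this frame.
- switch_a (a joint): Toggle lever of outlet_a: steel bat, 34 mm long, 6 mm thick at the foot and 10 mm near the tip. 0 = off (leans 0.35 rad from the face normal towards the front, down the slope), 0.70 = on (leans 0.35 rad up the slope, to the back). Hard stops at both ends; stays where it is left by friction; about 2 N at the tip moves it.
- switch_b (a joint): Toggle lever of outlet_b: steel bat, 34 mm long, 6 mm thick at the foot and 10 mm near the tip. 0 = off (leans 0.35 rad from the face normal towards the front, down the slope), 0.70 = on (leans 0.35 rad up the slope, to the back). Hard stops at both ends; stays where it is left by friction; about 2 N at the tip moves it.
- switch_c (a joint): Toggle lever of outlet_c: steel bat, 34 mm long, 6 mm thick at the foot and 10 mm near the tip. 0 = off (leans 0.35 rad from the face normal towards the front, down the slope), 0.70 = on (leans 0.35 rad up the slope, to the back). Hard stops at both ends; stays where it is left by friction; about 2 N at the tip moves it.
- switch_d (a joint): Toggle lever of outlet_d: steel bat, 34 mm long, 6 mm thick at the foot and 10 mm near the tip. 0 = off (leans 0.35 rad from the face normal towards the front, down the slope), 0.70 = on (leans 0.35 rad up the slope, to the back). Hard stops at both ends; stays where it is left by friction; about 2 N at the tip moves it.
- switch_e (a joint): Toggle lever of outlet_e: steel bat, 34 mm long, 6 mm thick at the foot and 10 mm near the tip. 0 = off (leans 0.35 rad from the face normal towards the front, down the slope), 0.70 = on (leans 0.35 rad up the slope, to the back). Hard stops at both ends; stays where it is left by friction; about 2 N at the tip moves it.
- switch_f (a joint): Toggle lever of outlet_f: steel bat, 34 mm long, 6 mm thick at the foot and 10 mm near the tip. 0 = off (leans 0.35 rad from the face normal towards the front, down the slope), 0.70 = on (leans 0.35 rad up the slope, to the back). Hard stops at both ends; stays where it is left by friction; about 2 N at the tip moves it.
- main_switch (a joint): Main switch, right end of the same face; pivot at x = -55, y = -127, z = 56.5 mm in the console's frame: 10 mm thick stem with a cross bar (40 mm along y, 13 mm thick) centred 46 mm from the pivot. 0 = off (leans 0.40 rad from the face normal down the slope, to the front), 0.80 = on (0.40 rad up the slope). Hard stops; friction; about 3 N at the bar moves it.
- main_grip (a point): Centre of the main switch's cross bar; moves with it.
- jar_left: Bystander: spice jar, 48 mm across, 95 mm tall, standing beside the console's left end. Origin: centre of its underside.
- jar_right: Bystander: spice jar, 44 mm across, 92 mm tall, standing beside the console's right end. Origin: centre of its underside.
- dish: Bystander: shallow dish, 140 mm across, 29 mm tall, in front of the console. Origin: centre of its underside.

How it is judged:
By the outcome, as a careful person would: the job done as asked, in the order asked, and still so for the second after the job is handed in, with the robot touching nothing.
It also fails if it takes over 48 s, if anything falls off the work surface, if the arm or the gripper's body presses on something with over 40 N, if the wrist force passes 120 N, or if a joint passes its speed limit or range.

### The arm

A 6-joint arm with a two-finger parallel gripper is mounted at the origin on a cart in front of the work surface, level with it; the furniture and walls round the work are solid. World frame = base frame: x ahead of the robot, y to its left, z up, the work surface at z = 0. Lengths are in mm, angles in degrees, forces in N, time in s.
With the tool pointing down it reaches from about 300 to 850 mm from the base axis. Payload 4.2 kg.
Tool frame: the origin (TCP) lies between the finger pads; the fingertips stand ahead of it and the grasp point (between the pads) lies 8 mm behind it (env.tip_reach is the x of the fingertips in the tool frame, in mm); x points along the fingers, y is the direction in which the jaws open and shut, and the axes are right-handed (so a half turn about x gives the same grasp; the last joint's range is limited). The gripper opens to 91 mm and grips with 3 to 60 N. Pads are 32 mm wide; open, the fingers measure 118 mm over their backs; the gripper's body (76 mm by 178 mm) begins 60 mm behind the grasp point.
Start: joints at [69.786, 18.312, 89.639, -0, 72.044, -1.146], TCP at [187.85, 543.465, 224.976] pointing down, gripper open.
Joint ranges: [-177.97, 177.97], [-48.28, 115.42], [12.27, 149.76], [-77.06, 257.06], [2.81, 150.46], [-146.56, 146.56]. Speed limits (degrees/s): [147.25, 147.25, 180, 180, 180, 180].

### API

Orientations are given as [roll, pitch, yaw] about the fixed x, y, z axes, in that order (R = Rz(yaw) Ry(pitch) Rx(roll)).
In Python, from workcell import env, cams gives the robot as it stands.
- The arm moves only by the tool arm_command, never from a script. Its argument "deltas" is a list of rows, each a list of 3 entries, a list of its own where there are three numbers: the opening, from 0 (shut) to 1 (fully open), then the shift along the world's x, y, z in mm, then the turn about the world's z in rad. A call has 1 to 20 rows; each row is the pose to reach, as a shift and turn from the pose commanded when the call began; what a row does not reach only later rows make up. A row lasts 1/10 s, in which the tool goes at most 50 mm and 8.59 degrees, less where a joint would pass 70% of its speed; a pose out of reach is approached as far as the arm can. A call with a gripper value outside its range is refused whole. The fingers move at their own pace and stop on an object; "grip_force" is the grip in N (left out, the last holds). Time passes only in rows, so rows that repeat a pose let the fingers close. It gives the time, the measured TCP pose, the force and the opening at its end, in the units of the state.
- env.state(): the state, without advancing time (a new reading comes with each control period).
- cams.grab_frame(name): name is "scene" or "top" or "wrist"; returns a dict with "img" (480x640x3 uint8, red, green, blue), "K" (3x3 intrinsics, pixels), "rvec" (rotation vector, rad) and "tvec" (3), from world to camera coordinates, as OpenCV has them. Camera axes: x right, y down, z forward; pixel columns grow to the right and rows downward; lengths in mm; the calibration is good to about 2 mm. A picture is of the moment at which its call begins. There is no depth.
- env.job_done(): hands the job in, once; it reports no verdict.
Trained networks look in a picture, given as the dict that the camera call returned (one of the last four; its "shot" number tells which), for a name from the list of things; names that differ only in an ending like _2 or _b are one class to them, and where a whole thing is asked for, a point or a joint stands for the part that bears it (a point fixed in the world has none). Each returns a list of dicts, best first, with "conf" (0 to 1); they miss things now and then, are a little off and sometimes report something else, mostly with a low value. They report only what shows in the picture. A call takes as long as a camera call.
- cams.silhouettes(picture, name): "region" (480x640 bool, what is visible of it) and "centre" ([column, row] in pixels, amid what is visible of it).
The state is a dict: "time_s": time; "qpos": joint angles; "qvel": joint speeds; "effort": joint torques, N m; "ee_pos": TCP position; "ee_rot": TCP orientation; "force": force on the tool from outside, world axes, zero at the start; "torque": the same for the moment, N m; "gripper_width": finger opening in mm.
Only numpy, scipy, OpenCV 4.12 (cv2) and the standard library are available. Lean on these libraries where they do the work, as an engineer would, in place of code of your own. Each camera call takes 0.05 s, during which the arm holds its last target.

## Working session

There is one attempt and no reset: what is moved stays moved. The work goes in short steps, Python scripts to look and compute and a tool call to move; the robot and the scene stay as the last step left them, time stands still between calls to the robot, and variables do not carry over. Pictures are saved under pics/ and viewed, and the job is handed in when it is done.

Besides the shell and the picture viewer there is one more tool, called by a JSON object that holds its "name" and its "arguments", one argument or row to a line. arm_command: Moves the arm, as the interface text tells. Its arguments: {"type":"object","properties":{"deltas":{"type":"array","items":{"type":"array"}},"grip_force":{"type":"number"}},"required":["deltas"]}

```bash
ls; mkdir -p pics
python3 - <<'E'
from workcell import env, cams
import cv2
print(env.state(), env.tip_reach)
for n in ["scene","top","wrist"]:
    f=cams.grab_frame(n); cv2.imwrite(f"pics/{n}0.png",f["img"][:,:,::-1]); print(n,f["K"].tolist(),f["rvec"],f["tvec"])
E
```

```text
pics
{'time_s': 0.0, 'qpos': array([ 6.97873407e+01,  1.83513028e+01,  8.97057163e+01, -1.20242019e-04,
        7.20422930e+01, -1.14645437e+00]), 'qvel': array([0.06172099, 0.02583667, 0.00368626, 0.15177609, 0.09525953,
       0.06718935]), 'effort': array([ 1.50058571e-03, -4.12455010e+01, -2.31970900e+01,  7.27571966e-02,
        4.56785469e-02, -1.65909582e-04]), 'ee_pos': array([187.67137469, 543.01097735, 224.12831472]), 'ee_rot': array([ -91.0805002 ,   89.9006878 , -110.14666801]), 'force': array([-0.2377263 , -0.98028309,  0.13720187]), 'torque': array([-0.005388  , -0.01266972,  0.00107098]), 'gripper_width': 91.21797066646768} 11.0
scene [[439.50411361328025, 0.0, 320.00154311884125], [0.0, 439.50411361328025, 238.04321143141212], [0.0, 0.0, 1.0]] [ 1.92423935 -0.75712367  0.46256955] [-431.96153461  333.7909646   726.16574569]
top [[535.1669770046277, 0.0, 317.88243359108895], [0.0, 535.1669770046277, 246.74133541769842], [0.0, 0.0, 1.0]] [ 2.07296763 -1.93242528  0.37892259] [ -61.72200285  587.61278382 1179.81743211]
wrist [[352.4430343703578, 0.0, 320.44314618612407], [0.0, 352.4430343703578, 239.01106390535912], [0.0, 0.0, 1.0]] [-2.39280815 -1.70604599 -0.20094705] [-573.56874374  -25.94116316  390.60254627]
```

View pics/scene0.png

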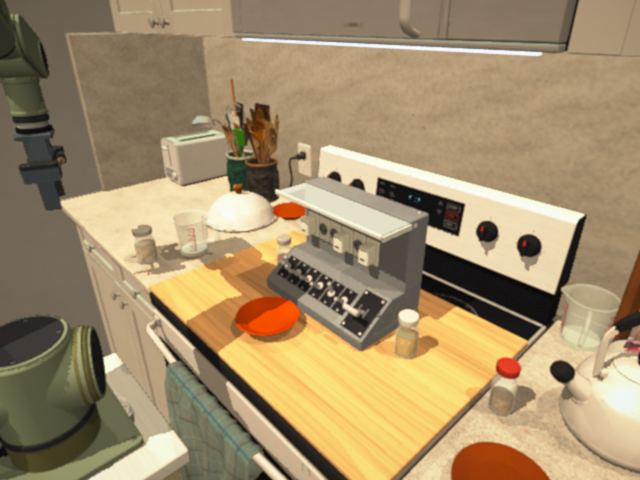

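View pics/top0.png

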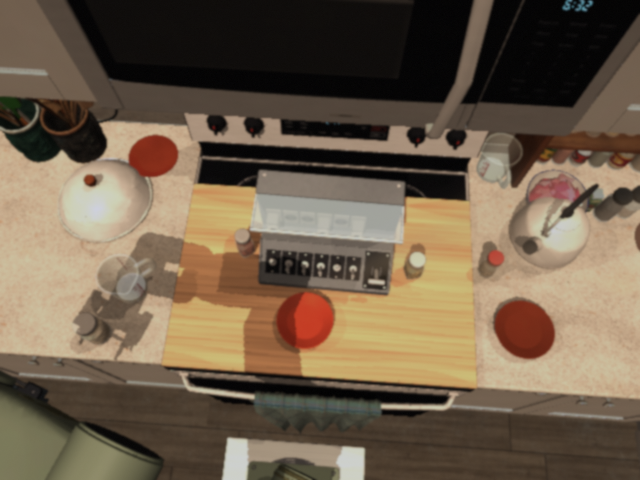

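View pics/wrist0.png

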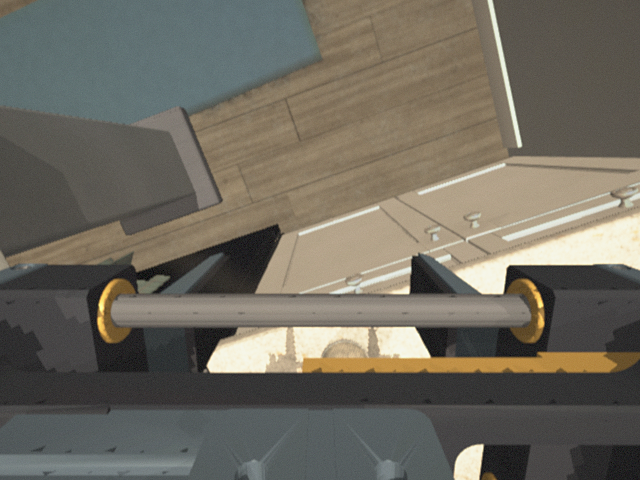

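The scene view shows the console near (350,260), the dish at (268,318), the left jar at (284,245) and the right jar at (407,335). The top view shows the row at (272-355,265), with the main switch at (376,270). I'll zoom in on the levers and localise the console.

```bash
cat > h.py <<'E'
import numpy as np, cv2
from workcell import env, cams
def proj(f,P):
    P=np.asarray(P,float).reshape(-1,3)
    return cv2.projectPoints(P,np.array(f["rvec"],float),np.array(f["tvec"],float),np.array(f["K"],float),None)[0].reshape(-1,2)
def w(pose,P):
    x,y,z,a=pose; P=np.asarray(P,float).reshape(-1,3); c,s=np.cos(a),np.sin(a)
    return np.c_[x+c*P[:,0]-s*P[:,1], y+s*P[:,0]+c*P[:,1], z+P[:,2]]
def ray(f,uv,z):
    R=cv2.Rodrigues(np.array(f["rvec"],float))[0];t=np.array(f["tvec"],float).ravel();K=np.array(f["K"],float)
    d=R.T@np.linalg.inv(K)@np.array([uv[0],uv[1],1.]);o=-R.T@t
    return o+d*(z-o[2])/d[2]
E
python3 - <<'E'
from h import *
import pickle
F={n:cams.grab_frame(n) for n in ["scene","top"]}
pickle.dump(F,open("F.pkl","wb"))
for n,f in F.items():
    im=f["img"][:,:,::-1]
    c=im[180:350,250:440] if n=="scene" else im[160:300,220:440]
    cv2.imwrite(f"pics/{n}_c1.png",cv2.resize(c,None,fx=3.6,fy=3.4 if n=="scene" else 3.6,interpolation=cv2.INTER_CUBIC))
    for k in ["console","outlet_a","outlet_d","switch_a","main_switch","main_grip","face_mid","visor_edge","jar_left","jar_right","dish"]:
        for d in cams.silhouettes(f,k)[:7]:
            r=np.argwhere(d["region"]); print(n,k,round(d["conf"],2),np.round(d["centre"],1),r.min(0)[::-1] if len(r) else 0,r.max(0)[::-1] if len(r) else 0,len(r))
E
```

```text
scene console 0.74 [363.  264.1] [268 177] [428 350] 14372
scene outlet_a 0.93 [363.3 262.2] [331 238] [380 315] 940
scene outlet_a 0.82 [332.2 285. ] [320 233] [364 306] 496
scene outlet_a 0.77 [303.7 232.4] [278 212] [318 278] 623
scene outlet_a 0.77 [316.5 273.7] [298 221] [340 291] 468
scene outlet_a 0.59 [338.4 246.4] [309 228] [353 299] 670
scene outlet_a 0.59 [303.8 265.8] [290 218] [328 283] 433
scene outlet_d 0.93 [363.3 262.2] [331 238] [380 315] 940
scene outlet_d 0.82 [332.2 285. ] [320 233] [364 306] 496
scene outlet_d 0.77 [303.7 232.4] [278 212] [318 278] 623
scene outlet_d 0.77 [316.5 273.7] [298 221] [340 291] 468
scene outlet_d 0.59 [338.4 246.4] [309 228] [353 299] 670
scene outlet_d 0.59 [303.8 265.8] [290 218] [328 283] 433
scene switch_a 0.51 [332.8 287.1] [328 283] [333 293] 45
scene main_switch 0.43 [350.5 311.1] [344 304] [364 316] 140
scene main_grip 0.68 [315.6 274.4] [300 222] [340 290] 375
scene main_grip 0.55 [353.  308.8] [343 304] [363 315] 128
scene face_mid 0.83 [361.3 261.8] [268 177] [429 351] 14772
scene visor_edge 0.93 [361.9 267. ] [268 177] [42
[... 776 characters left out ...]
5. ] [329 255] [344 278] 341
top outlet_d 0.54 [303.1 263.8] [297 252] [312 276] 337
top switch_a 0.64 [331.  223.6] [250 170] [404 294] 13908
top main_switch 0.62 [377.  279.1] [369 270] [383 283] 80
top main_grip 0.67 [377.6 278.3] [368 269] [384 285] 160
top face_mid 0.8 [328.5 218.8] [249 170] [404 294] 14155
top visor_edge 0.66 [330.1 222. ] [249 170] [405 294] 14406
top jar_left 0.64 [245.7 240.4] [234 228] [254 257] 460
top jar_left 0.54 [275.1 260.9] [265 249] [279 272] 311
top jar_right 0.7 [415.3 265.8] [404 252] [424 279] 445
top dish 0.9 [305.5 320.9] [276 292] [332 348] 2507
top dish 0.48 [332.4 221.3] [250 170] [404 293] 14039
top dish 0.44 [287.9 262. ] [281 251] [295 273] 307
```

View pics/scene_c1.png

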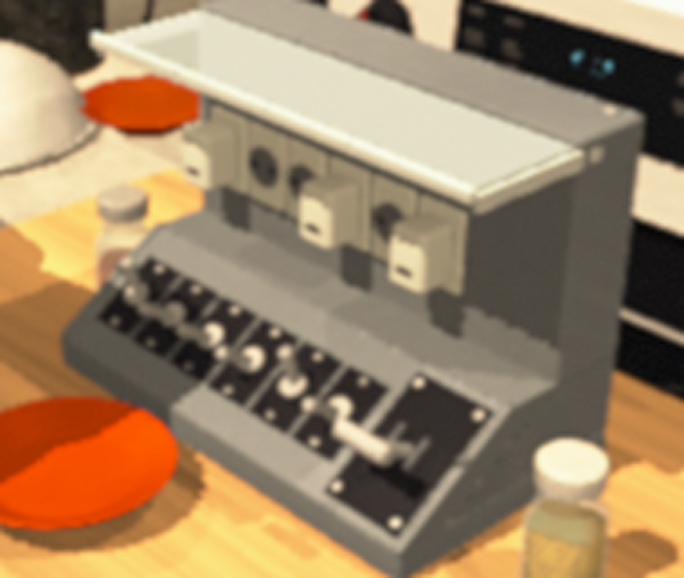

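View pics/top_c1.png

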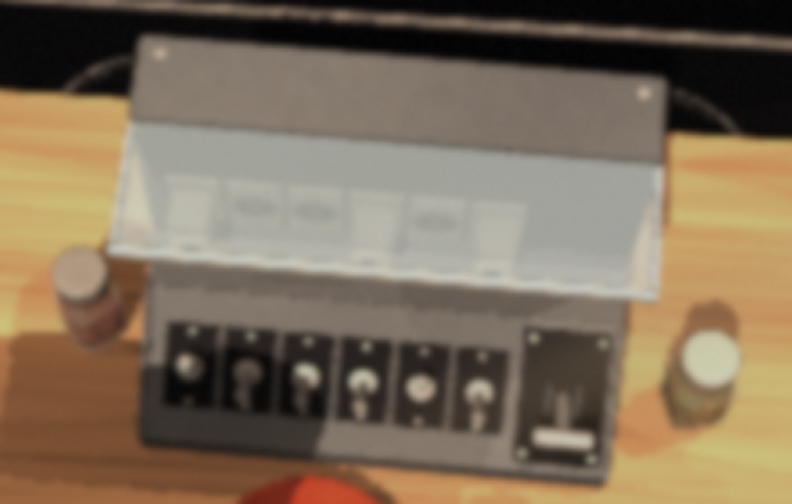

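The chargers, counted from the left, are in outlets 1, 4 and 6; outlets 2, 3 and 5 are empty. Next I'll fit the console pose.

```bash
cat > fit.py <<'E'
from h import *
import pickle
from scipy.optimize import least_squares
F=pickle.load(open("F.pkl","rb"))
T=[([90,165,253],(259.4,170.6)),([90,-165,253],(405.6,181.7)),([-60,165,248],(250.6,230)),([-60,-165,248],(402.8,242.8))]
S=[([-60,165,248],(276.4,191.8)),([-60,-165,248],(381.1,240.3)),([90,-165,253],(427.8,214.7)),([-100,-165,0],(361,349.5))]
def res(p):
    r=[]
    for f,L in((F["top"],T),(F["scene"],S)):
        r.append((proj(f,w(p,[a for a,b in L]))-np.array([b for a,b in L])).ravel())
    return np.concatenate(r)
for fixz in (None,0,12):
    g=(lambda p:res(p)) if fixz is None else (lambda p:res([p[0],p[1],fixz,p[3]]))
    s=least_squares(g,[550,0,12,0],loss='soft_l1'); print(fixz,np.round(s.x,3),s.cost,np.round(s.fun,1))
E
python3 fit.py
```

```text
None [ 6.17683e+02 -4.18650e+01  7.68900e+00 -2.40000e-02] 7.135125619943353 [-0.1 -1.7 -0.1 -0.7 -0.5  0.2  0.   0.6 -1.3  0.3 -0.  -1.   2.3  0.3
 -0.1  3.7]
0 [ 6.21342e+02 -4.01640e+01  1.30290e+01 -2.40000e-02] 13.785128903235393 [-0.3 -1.5 -1.4 -0.5 -0.6  0.  -1.3  0.4 -0.3  2.8  0.2  1.8  2.3  3.
  0.3  5.4]
12 [ 6.15382e+02 -4.26570e+01  3.72200e+00 -2.20000e-02] 9.745523059614658 [-0.2 -1.7  0.4 -0.9 -0.4  0.5  0.8  0.8 -2.  -1.  -0.2 -2.6  2.3 -1.3
 -0.4  2.8]
```

```bash
cat > ov.py <<'E'
from h import *
import pickle,sys
def overlay(f,p,y0,box,fx,name,draw=True):
    x0,yy0,x1,y1=box
    im=cv2.resize(f["img"][yy0:y1,x0:x1,::-1],None,fx=fx,fy=fx,interpolation=cv2.INTER_CUBIC).copy()
    pt=lambda P:[tuple(int(round(v)) for v in (q-[x0,yy0]+.5)*fx) for q in proj(f,w(p,P))]
    if draw:
        def line(P,c):
            q=pt(P)
            for a,b in zip(q[:-1],q[1:]): cv2.line(im,a,b,c,1)
        line([[90,165,253],[90,-165,253],[-60,-165,248],[-60,165,248],[90,165,253]],(0,255,0))
        line([[-100,165,0],[-100,-165,0],[90,-165,0]],(0,255,0))
        line([[-10,165,88],[-10,-165,88]],(0,255,0))
        for L,a0,ys in((34,.35,[y0-40*i for i in range(6)]),(46,.4,[-127])):
            for y in ys:
                for s,c in((1,(0,0,255)),(-1,(255,255,0))):   # red=off, cyan=on
                    a=np.radians(35)+s*a0
                    line([[-55,y,56.5],[-55-L*np.sin(a),y,56.5+L*np.cos(a)]],c)
    cv2.imwrite(name,im)
if __name__=="__main__":
    F=pickle.load(open("F.pkl","rb"))
    p=[615.4,-42.6,12,-.0225]
    overlay(F["top"],p,112,(245,165,410,300),4.8,"pics/ovt1.png")
    overlay(F["scene"],p,112,(262,175,432,355),3.3,"pics/ovs1.png")
    overlay(F["scene"],p,112,(270,250,380,330),7,"pics/ovs1b.png",False)
E
python3 ov.py
```

```text
(no output)
```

View pics/ovt1.png

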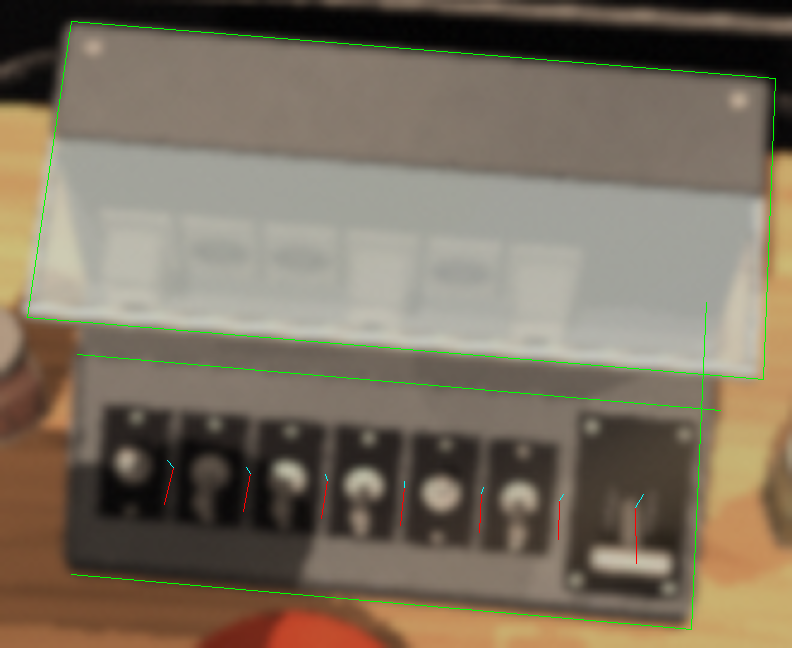

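View pics/ovs1.png

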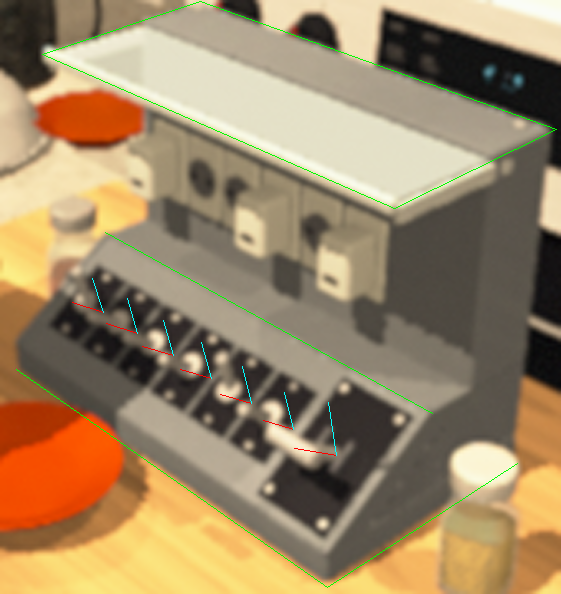

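View pics/ovs1b.png

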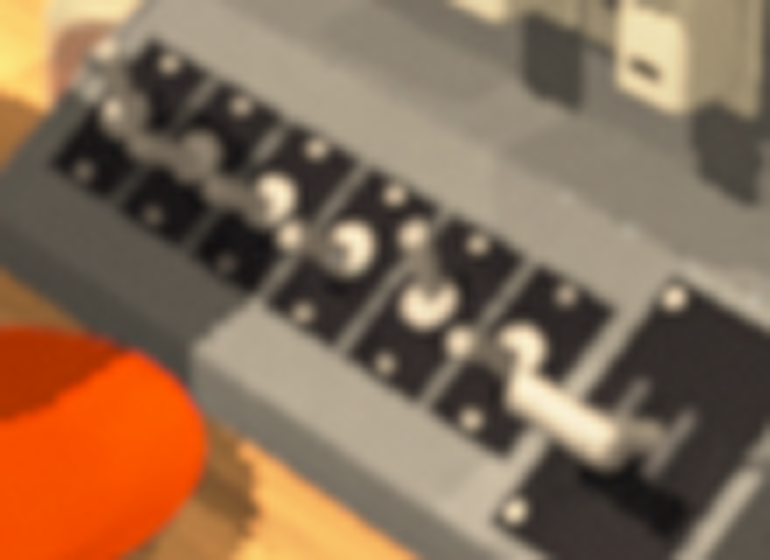

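Zoomed, the levers read as follows: 1 on, 2 off, 3 off, 4 off, 5 on, 6 off, main off. So 4 and 6 go on, 5 goes off, then the main switch. I'll refine the pose using the lever tips.

```bash
cat > fit2.py <<'E'
from h import *
import pickle
from scipy.optimize import least_squares
from ov import overlay
F=pickle.load(open("F.pkl","rb"))
exec(open("fit.py").read().split("def res")[0].split("F=pickle")[1].split("\n",1)[1])
def tip(y,on,L=30,a0=.35):
    a=np.radians(35)+(-a0 if on else a0); return [-55-L*np.sin(a),y,56.5+L*np.cos(a)]
LT=[(1,1,(132,463)),(2,0,(204,510)),(3,0,(284,512)),(4,0,(362,518)),(5,1,(438,490)),(6,0,(517,540))]
LS=[(1,1,(107,50)),(3,0,(213,188)),(4,0,(290,237)),(5,1,(413,235)),(6,0,(460,342))]
def model(q):
    p=q[:4]; r=[]
    for f,L,LL,fx,o,mb in((F["top"],T,LT,4.8,(245,165),(632,560)),(F["scene"],S[:3],LS,7,(270,250),(563,415))):
        P=[a for a,b in L]+[tip(q[4]-40*(i-1),on) for i,on,_ in LL]+[tip(-127,0,46,.4)]
        U=[b for a,b in L]+[tuple(np.array(uv)/fx+o-np.array([.5,.5])) for *_,uv in LL+[(0,0,mb)]]
        r.append((proj(f,w(p,P))-np.array(U)).ravel())
    return np.concatenate(r)
for z in (None,12,0):
    g=model if z is None else (lambda q:model([q[0],q[1],z,q[3],q[4]]))
    s=least_squares(g,[615,-42,12,-.02,128],loss='soft_l1'); print(z,np.round(s.x,3),s.cost);print(np.round(s.fun.reshape(-1,2),1).tolist())
    if z==12:
        p=s.x
        overlay(F["top"],p[:4],p[4],(245,165,410,300),4.8,"pics/ovt2.png")
        overlay(F["scene"],p[:4],p[4],(262,235,402,355),5,"pics/ovs2.png")
for n,hh in(("jar_left",50),("jar_right",50),("dish",15)):
    for v in("top","scene"):
        d={"jar_left":[(245.7,240.4),(285.2,247.1)],"jar_right":[(415.3,265.8),(407.4,335.5)],"dish":[(305.5,320.9),(267.1,314.7)]}[n][v=="scene"]
        print(n,v,np.round(ray(F[v],d,hh+12)))
E
python3 fit2.py
```

```text
None [ 6.14986e+02 -4.21520e+01  1.03340e+01 -2.30000e-02  1.32057e+02] 11.376131718989036
[[-0.3, -1.2], [0.1, -0.3], [-0.6, 0.9], [0.4, 1.3], [-0.9, -0.8], [-0.1, -1.0], [-0.5, -0.0], [-0.4, 0.2], [0.9, -0.7], [0.1, -1.5], [0.5, 1.1], [-2.2, -0.4], [-0.7, -1.8], [1.8, -0.5], [-0.3, 0.8], [-0.0, 0.4], [0.1, 0.3], [0.0, 0.7], [0.1, 0.4], [0.3, 2.2]]
12 [ 6.14173e+02 -4.23700e+01  5.66610e+01 -2.30000e-02  1.31673e+02] 12.125941745814242
[[-0.3, -1.3], [0.3, -0.4], [-0.6, 1.0], [0.6, 1.3], [-0.7, -0.7], [0.1, -0.9], [-0.3, 0.1], [-0.1, 0.3], [1.1, -0.6], [0.4, -1.4], [0.6, 1.2], [-2.5, -1.0], [-0.8, -2.5], [1.8, -1.1], [-0.4, 0.4], [-0.1, 0.0], [0.0, -0.0], [-0.0, 0.3], [0.1, 0.0], [0.1, 1.7]]
0 [ 6.19006e+02 -4.07430e+01  7.88963e+02 -2.00000e-02  1.33174e+02] 33.44909797060567
[[-0.4, -0.3], [-1.3, 0.1], [-0.4, 1.3], [-0.9, 1.1], [-1.4, -0.8], [-0.7, -1.1], [-1.2, -0.2], [-1.2, -0.0], [-0.1, -0.9], [-1.0, -1.8], [-0.4, 0.7], [-1.1, 3.2], [0.0, 2.2], [1.9, 3.3], [0.5, 3.6], [0.7, 3.2], [0.8, 3.1], [0.6, 3.5], [0.7, 3.2], [1.2, 5.2]]
jar_left top [617. 165.  62.]
jar_left scene [630. 184.  62.]
jar_right top [ 578. -265.   62.]
jar_right scene [ 571. -273.   62.]
dish top [428.  -1.  27.]
dish scene [437.  10.  27.]
```

View pics/ovt2.png

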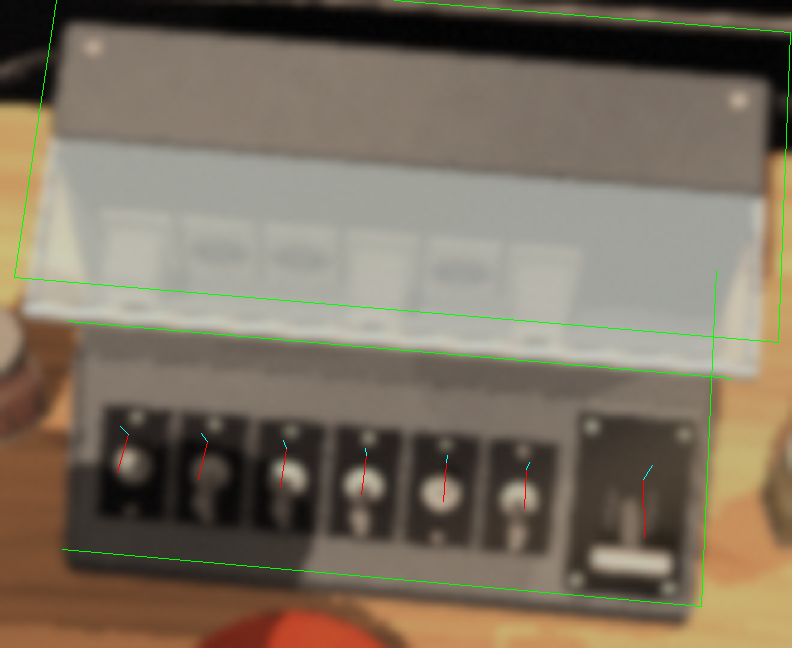

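View pics/ovs2.png

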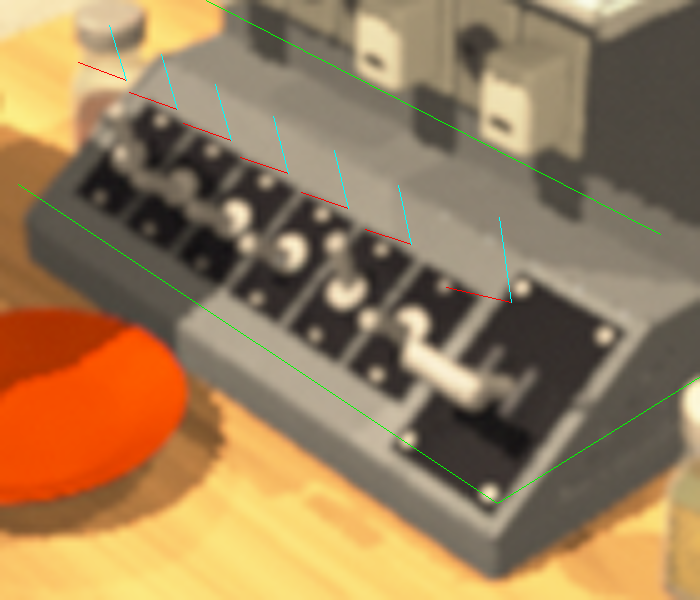

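Fitted pose: console at (614, -42, 12), yaw -1.3°, first outlet at y≈+132 in its frame. A vertical tool would hit the visor, and the interface offers no tilt command. Near its reach limit the arm may give up tool orientation, so I'll move to free space in front and test how that behaves.

{"name": "arm_command", "arguments": {
  "deltas": [
    [0, [10, -45, 25], 0.05],
    [0, [20, -90, 50], 0.1],
    [0, [30, -135, 75], 0.15],
    [0, [40, -180, 100], 0.2],
    [0, [50, -225, 125], 0.25],
    [0, [60, -270, 150], 0.31],
    [0, [70, -315, 175], 0.31],
    [0, [80, -360, 200], 0.31],
    [0, [90, -405, 225], 0.31],
    [0, [100, -450, 250], 0.31],
    [0, [110, -495, 275], 0.31],
    [0, [112, -540, 300], 0.31],
    [0, [112, -543, 350], 0.31],
    [0, [112, -543, 400], 0.31]
  ],
  "grip_force": 20
}}

```text
time_s: 2.75
ee_pos: [298.8, 0.6, 608.1]
ee_rot: [-161.6, 89.9, -163.2]
force: [1.5, 0.3, -0.1]
gripper_width: 0.6
```

{"name": "arm_command", "arguments": {
  "deltas": [
    [0, [0, 0, 50], 0],
    [0, [0, 0, 100], 0],
    [0, [0, 0, 150], 0],
    [0, [0, 0, 200], 0],
    [0, [0, 0, 250], 0],
    [0, [0, 0, 300], 0],
    [0, [0, 0, 350], 0],
    [0, [0, 0, 400], 0],
    [0, [0, 0, 450], 0],
    [0, [0, 0, 500], 0]
  ]
}}

```text
time_s: 3.75
ee_pos: [362.1, 3.0, 757.4]
ee_rot: [-0.2, 86.0, -1.5]
force: [0.5, 0.2, -0.2]
gripper_width: 0.7
```

```bash
python3 -c "
from h import *
s=env.state();print(s['time_s'],s['qpos'],s['ee_pos'],s['ee_rot'])"
```

```text
3.75 [-1.33628782e+00  1.33277403e+01  1.22873145e+01 -2.58370273e-02
  1.50406235e+02 -9.00517532e+01] [362.11912226   2.98370863 757.40402376] [-0.21273563 86.0212719  -1.52018005]
```

At the limit the tool tilts forward: pitch 86, with j3 and j5 on their stops. I'll lean the arm back to increase the tilt, and see whether it persists.

{"name": "arm_command", "arguments": {
  "deltas": [
    [0, [-40, 0, 20], 0],
    [0, [-80, 0, 40], 0],
    [0, [-120, 0, 60], 0],
    [0, [-160, 0, 80], 0],
    [0, [-200, 0, 100], 0],
    [0, [-240, 0, 110], 0],
    [0, [-280, 0, 120], 0],
    [0, [-280, 0, 120], 0]
  ]
}}

```text
time_s: 4.55
ee_pos: [302.1, 5.7, 788.8]
ee_rot: [-0.7, 80.6, -2.0]
force: [0.4, -0.1, 0.1]
gripper_width: 0.7
```

```bash
python3 -c "
from h import *
s=env.state();print(s['time_s'],s['qpos'],s['ee_pos'],s['ee_rot'])"
```

```text
4.55 [ -0.917078     7.88697265  12.33507227  -0.34395793 150.39086168
 -89.92577922] [302.07382696   5.70297172 788.77409804] [-0.65464775 80.61182562 -1.95894186]
```

{"name": "arm_command", "arguments": {
  "deltas": [
    [0, [30, 0, -50], 0],
    [0, [30, 0, -100], 0]
  ]
}}

```text
time_s: 4.75
ee_pos: [329.6, 5.6, 726.2]
ee_rot: [-0.6, 80.4, -1.9]
force: [1.4, 0.0, 1.7]
gripper_width: -0.1
```

```bash
python3 -c "
from h import *
s=env.state();print(s['time_s'],s['qpos'],s['ee_pos'],s['ee_rot'])"
```

```text
4.75 [-8.38409661e-01  4.67505619e-03  3.77521336e+01 -2.52067982e-01
  1.32637949e+02 -8.97217944e+01] [329.59418      5.62707929 726.24789263] [-0.64668592 80.39326067 -1.94962275]
```

The tilt persists, because each call starts from the pose actually reached. So I can ratchet it up. Reaching outward to full stretch sideways should tilt faster, so I'll check the free space there.

```bash
python3 -c "
from h import *
import pickle
F=pickle.load(open('F.pkl','rb'))
for n,f in F.items():
    R=cv2.Rodrigues(np.array(f['rvec'],float))[0]; print(n,-R.T@np.array(f['tvec'],float).ravel(), R[2])
f=cams.grab_frame('scene'); cv2.imwrite('pics/s3.png',f['img'][:,:,::-1])
f=cams.grab_frame('top'); cv2.imwrite('pics/t3.png',f['img'][:,:,::-1])
"
```

```text
scene [ -21.11129161 -661.23928336  622.60805421] [ 0.60651293  0.65642052 -0.4486136 ]
top [ 102.66540635  -54.61684737 1314.36082442] [ 0.37669257  0.0264338  -0.9259611 ]
```

View pics/s3.png

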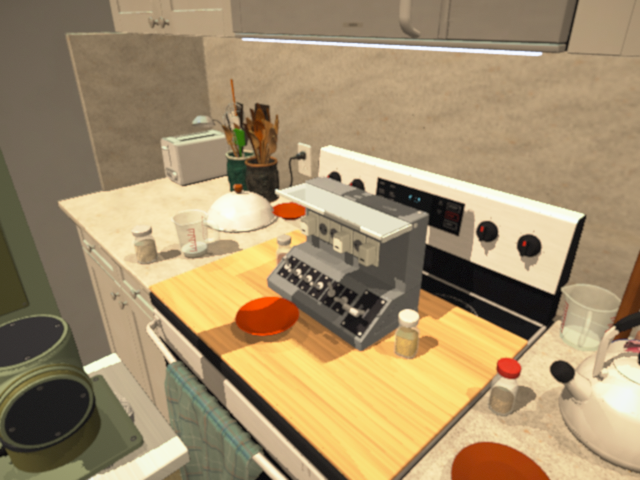

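View pics/t3.png

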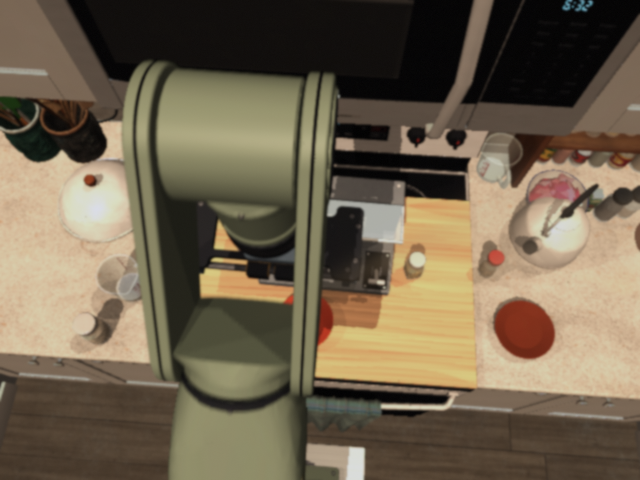

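```bash
python3 -c "
from h import *
import pickle
F=pickle.load(open('F.pkl','rb'))
for z in (400,550,700): print(z,[np.round(ray(F['top'],uv,z)).tolist() for uv in((120,110),(300,120),(470,125),(640,110))],[np.round(ray(F['scene'],uv,z)).tolist() for uv in((400,48),(240,38))])
print([np.round(ray(F['top'],uv,0)).tolist() for uv in((10,350),(630,390),(5,250),(480,240))])
"
```

```text
400 [[749.0, 399.0, 400.0], [751.0, 28.0, 400.0], [763.0, -318.0, 400.0], [825.0, -669.0, 400.0]] [[3073.0, 1728.0, 400.0], [3290.0, 4357.0, 400.0]]
550 [[643.0, 325.0, 550.0], [645.0, 14.0, 550.0], [655.0, -275.0, 550.0], [706.0, -568.0, 550.0]] [[988.0, 118.0, 550.0], [1059.0, 976.0, 550.0]]
700 [[537.0, 250.0, 700.0], [538.0, 1.0, 700.0], [546.0, -232.0, 700.0], [588.0, -467.0, 700.0]] [[-1097.0, -1492.0, 700.0], [-1172.0, -2406.0, 700.0]]
[[311.0, 719.0, 0.0], [321.0, -788.0, 0.0], [570.0, 808.0, 0.0], [687.0, -447.0, 0.0]]
```

{"name": "arm_command", "arguments": {
  "deltas": [
    [0, [0, -48, 10], -0.12],
    [0, [0, -96, 20], -0.24],
    [0, [0, -144, 30], -0.36],
    [0, [0, -190, 40], -0.48],
    [0, [0, -240, 50], -0.6],
    [0, [0, -285, 50], -0.72],
    [0, [0, -335, 50], -0.78],
    [0, [35, -370, 60], -0.78],
    [0, [70, -405, 60], -0.78],
    [0, [105, -440, 60], -0.78],
    [0, [140, -475, 60], -0.78],
    [0, [140, -475, 60], -0.78]
  ]
}}

```text
time_s: 6.05
ee_pos: [398.0, -399.1, 686.6]
ee_rot: [-0.5, 79.1, -46.4]
force: [-1.1, 0.7, -0.1]
gripper_width: 0.4
```

```bash
cat > st.py <<'E'
from h import *
s=env.state();print(s['time_s'],np.round(s['qpos'],1),np.round(s['ee_pos'],1),np.round(s['ee_rot'],1),np.round(s['force'],1),round(s['gripper_width'],1))
E
python3 st.py
```

```text
6.05 [-46.2  23.6  12.3  -0.  133.2 -90.3] [ 398.  -399.1  686.6] [ -0.5  79.1 -46.4] [-1.1  0.7 -0.1] 0.4
```

Tilt changes slowly this way, as the solver weights rotation heavily. With j3 and j5 on their stops, leaning back is the more effective direction, so I'll use a larger pull.

{"name": "arm_command", "arguments": {
  "deltas": [
    [0, [-350, 350, 700], 0],
    [0, [-350, 350, 700], 0],
    [0, [-350, 350, 700], 0],
    [0, [-350, 350, 700], 0],
    [0, [-350, 350, 700], 0],
    [0, [-350, 350, 700], 0],
    [0, [-350, 350, 700], 0],
    [0, [-350, 350, 700], 0]
  ]
}}

```text
time_s: 6.85
ee_pos: [200.3, -201.9, 799.1]
ee_rot: [-0.4, 78.1, -46.4]
force: [-0.3, 0.1, 0.2]
gripper_width: 0.7
```

```bash
python3 st.py
```

```text
6.85 [-47.9   6.   12.3   0.6 149.8 -91.4] [ 200.3 -201.9  799.1] [ -0.4  78.1 -46.4] [-0.3  0.1  0.2] 0.7
```

{"name": "arm_command", "arguments": {
  "deltas": [
    [0, [-250, 250, 700], 0],
    [0, [-250, 250, 700], 0],
    [0, [-250, 250, 700], 0],
    [0, [-250, 250, 700], 0],
    [0, [-250, 250, 700], 0],
    [0, [-250, 250, 700], 0]
  ]
}}

```text
time_s: 7.45
ee_pos: [165.8, -163.6, 817.0]
ee_rot: [-0.9, 74.5, -46.9]
force: [0.4, -0.2, -0.5]
gripper_width: 0.6
```

```bash
python3 st.py
```

```text
7.45 [-47.8   1.9  12.3   0.4 150.4 -91.3] [ 165.8 -163.6  817. ] [ -0.9  74.5 -46.9] [ 0.4 -0.2 -0.5] 0.6
```

{"name": "arm_command", "arguments": {
  "deltas": [
    [0, [-200, 200, 800], 0],
    [0, [-200, 200, 800], 0],
    [0, [-200, 200, 800], 0],
    [0, [-200, 200, 800], 0],
    [0, [-200, 200, 800], 0],
    [0, [-200, 200, 800], 0],
    [0, [-200, 200, 800], 0],
    [0, [-200, 200, 800], 0],
    [0, [-200, 200, 800], 0],
    [0, [-200, 200, 800], 0],
    [0, [-200, 200, 800], 0],
    [0, [-200, 200, 800], 0]
  ]
}}

```text
time_s: 8.65
ee_pos: [144.1, -131.7, 828.7]
ee_rot: [-1.0, 71.4, -47.0]
force: [0.7, 0.7, 0.5]
gripper_width: 0.3
```

```bash
python3 st.py
```

```text
8.65 [-44.5  -1.2  12.3  -1.6 150.4 -90. ] [ 144.1 -131.7  828.7] [ -1.   71.4 -47. ] [0.7 0.7 0.5] 0.3
```

{"name": "arm_command", "arguments": {
  "deltas": [
    [0, [-150, 150, 500], 0],
    [0, [-150, 150, 500], 0],
    [0, [-150, 150, 500], 0]
  ]
}}

```text
time_s: 8.95
ee_pos: [120.6, -106.7, 837.3]
ee_rot: [-0.9, 68.7, -47.0]
force: [-0.1, 0.7, 0.6]
gripper_width: 0.4
```

{"name": "arm_command", "arguments": {
  "deltas": [
    [0, [-150, 150, 500], 0],
    [0, [-150, 150, 500], 0],
    [0, [-150, 150, 500], 0]
  ]
}}

```text
time_s: 9.25
ee_pos: [99.2, -87.7, 843.3]
ee_rot: [-0.7, 66.3, -46.6]
force: [0.5, -0.7, 0.4]
gripper_width: 0.4
```

{"name": "arm_command", "arguments": {
  "deltas": [
    [0, [-150, 150, 500], 0],
    [0, [-150, 150, 500], 0],
    [0, [-150, 150, 500], 0]
  ]
}}

```text
time_s: 9.55
ee_pos: [77.7, -71.3, 847.9]
ee_rot: [-0.6, 64.1, -46.6]
force: [0.2, -0.5, -0.3]
gripper_width: 0.2
```

```bash
python3 st.py
```

```text
9.55 [-40.2  -8.5  12.3  -5.7 150.4 -89.7] [ 77.7 -71.3 847.9] [ -0.6  64.1 -46.6] [ 0.2 -0.5 -0.3] 0.2
```

Tilt is now about 26°. By my geometry that clears the visor by more than 30 mm. I'll swing back in front of the console, aligned with its yaw.

{"name": "arm_command", "arguments": {
  "deltas": [
    [0, [45, -5, -10], 0],
    [0, [90, -10, -20], 0],
    [0, [130, -10, -40], 0.1],
    [0, [170, -5, -70], 0.24],
    [0, [205, 0, -105], 0.38],
    [0, [235, 5, -145], 0.52],
    [0, [260, 10, -185], 0.66],
    [0, [280, 20, -230], 0.79],
    [0, [300, 30, -275], 0.79],
    [0, [315, 42, -320], 0.79],
    [0, [330, 42, -365], 0.79],
    [0, [345, 42, -410], 0.79],
    [0, [355, 42, -455], 0.79],
    [0, [365, 42, -500], 0.79],
    [0, [365, 42, -548], 0.79],
    [0, [365, 42, -548], 0.79],
    [0, [365, 42, -548], 0.79]
  ]
}}

```text
time_s: 11.25
ee_pos: [230.4, 138.4, 677.6]
ee_rot: [-0.6, 62.1, -2.8]
force: [-0.2, 0.6, 0.6]
gripper_width: 0.5
```

```bash
python3 st.py
```

```text
11.25 [-114.3  -38.9   65.    61.7  150.4 -146.5] [230.4 138.4 677.6] [-0.6 62.1 -2.8] [-0.2  0.6  0.6] 0.5
```

The arm took a wrong branch: j1=-114, j4=62, with j5 and j6 on their limits. I'll fit a kinematic model from the recorded poses to plan a clean way out.

```bash
cat > kin.py <<'E'
import numpy as np
from scipy.optimize import least_squares
from scipy.spatial.transform import Rotation as R
D=[([69.787,18.351,89.706,0,72.042,-1.146],(187.67,543.01,224.13),(-91.0805,89.9007,-110.1467)),
([-1.336,13.328,12.287,-.026,150.406,-90.052],(362.12,2.98,757.4),(-.213,86.02,-1.52)),
([-.917,7.887,12.335,-.344,150.391,-89.926],(302.07,5.70,788.77),(-.655,80.61,-1.96)),
([-.838,.005,37.752,-.252,132.638,-89.722],(329.59,5.63,726.25),(-.647,80.39,-1.95)),
([-46.2,23.6,12.3,0,133.2,-90.3],(398.,-399.1,686.6),(-.5,79.1,-46.4)),
([-47.9,6,12.3,.6,149.8,-91.4],(200.3,-201.9,799.1),(-.4,78.1,-46.4)),
([-40.2,-8.5,12.3,-5.7,150.4,-89.7],(77.7,-71.3,847.9),(-.6,64.1,-46.6)),
([-114.3,-38.9,65,61.7,150.4,-146.5],(230.4,138.4,677.6),(-.6,62.1,-2.8))]
def fk(q,k):
    a1,a2,a3,d4,d6,d1,s4,s6,o6=k
    q=np.radians(q)
    Ry=lambda a:R.from_rotvec([0,a,0]);Rz=lambda a:R.from_rotvec([0,0,a])
    T=Rz(q[0]);p=np.array([0,0,d1])+T.apply([a1,0,0])
    T=T*Ry(q[1]);p=p+T.apply([0,0,a2])
    T=T*Ry(q[2]);p=p+T.apply([a3,0,d4])
    T=T*Rz(s4*q[3])*Ry(q[4]);p=p+T.apply([0,0,d6])
    T=T*Rz(s6*q[5]+o6)
    # tool: x along approach(z), y jaw
    M=R.from_matrix(np.array([[0,0,1],[0,1,0],[-1,0,0]]).T)  # placeholder fixed by o6
    M=R.from_matrix(np.column_stack([[0,0,1],[1,0,0],[0,1,0]]))
    return p,T*M
def res(k):
    r=[]
    for q,p,e in D:
        P,T=fk(q,k); Rm=R.from_euler('xyz',e,degrees=True)
        w=1 if abs(q[0])!=0 else 1
        r+=list((P-p)/3)+list(np.degrees((Rm.inv()*T).as_rotvec()))
    return np.array(r)
if __name__=="__main__":
    best=None
    for s4 in(1,-1):
      for s6 in(1,-1):
        for o in(0,np.pi/2,np.pi,-np.pi/2):
            f=lambda x:res(np.r_[x[:6],s4,s6,x[6]])
            s=least_squares(f,[0,400,0,400,200,300,o])
            if best is None or s.cost<best[0]: best=(s.cost,np.r_[s.x[:6],s4,s6,s.x[6]],s.fun)
    print(best[0],np.round(best[1],2));print(np.round(best[2].reshape(-1,6),1)); np.save("k.npy",best[1])
E
python3 kin.py
```

```text
55.72187900998348 [-4.4000e-01  5.8827e+02  2.2930e+01  4.1850e+02  3.3762e+02  1.5398e+02
  1.0000e+00  1.0000e+00  3.1400e+00]
[[ 3.7 -1.1 -0.3  0.   0.   0. ]
 [-0.7 -3.8 -0.1  0.   0.  -0. ]
 [-0.2 -3.8 -0.1  0.   0.   0. ]
 [ 0.2 -3.9 -0.   0.   0.   0. ]
 [-2.8 -2.4  0.2  0.  -0.   0. ]
 [-2.9 -2.5 -0.1 -0.  -0.  -0. ]
 [-1.6 -4.   0.   0.1  0.1 -0. ]
 [-1.6  1.6  0.5 -0.1  0.   0. ]]
```

```bash
sed -i 's/a1,a2,a3,d4,d6,d1,s4,s6,o6=k/a1,a2,a3,d4,d6,d1,s4,s6,o6,b=k/; s/T.apply(\[a1,0,0\])/T.apply([a1,b,0])/; s/np.r_\[x\[:6\],s4,s6,x\[6\]\]/np.r_[x[:6],s4,s6,x[6],x[7]]/; s/300,o\])/300,o,0])/; s/np.r_\[s.x\[:6\],s4,s6,s.x\[6\]\]/np.r_[s.x[:6],s4,s6,s.x[6],s.x[7]]/' kin.py
python3 kin.py
cat > sim.py <<'E'
from kin import *
k=np.load("k.npy")
lo=np.array([-177.97,-48.28,12.27,-77.06,2.81,-146.56]);hi=np.array([177.97,115.42,149.76,257.06,150.46,146.56])
def err(q,P,T):
    p,r=fk(q,k); return np.r_[(P-p)/1000,(T*r.inv()).as_rotvec()]
def solve(q0,P,T):
    s=least_squares(lambda q:err(q,P,T),np.clip(q0,lo+.01,hi-.01),bounds=(lo,hi),x_scale=60)
    return s.x
def path(q0,rows,P0=None,T0=None):
    p,r=fk(q0,k); q=np.array(q0,float)
    P0=p if P0 is None else np.array(P0);T0=r if T0 is None else T0
    out=[]
    for sh,t in rows:
        q=solve(q,P0+np.array(sh),R.from_rotvec([0,0,t])*T0); pp,rr=fk(q,k)
        out.append((np.round(q,1),np.round(pp),np.round(rr.as_euler('xyz',degrees=True),1)))
    return out
E
python3 - <<'E'
from sim import *
# clean pose in front: what q is it?
T=R.from_euler('xyz',[0,64,-1.3],degrees=True)
q=solve([-5,20,80,0,60,-90],np.array([443,-29,300.]),T); print(np.round(q,1),np.abs(err(q,np.array([443,-29,300.]),T)).max())
E
```

```text
0.07550683665794561 [2.0000e-02 5.9156e+02 2.5250e+01 4.1713e+02 3.2458e+02 1.4039e+02
 1.0000e+00 1.0000e+00 3.1400e+00 1.1510e+01]
[[ 0.   0.  -0.   0.   0.   0. ]
 [ 0.   0.   0.   0.   0.  -0. ]
 [ 0.   0.   0.   0.   0.   0. ]
 [ 0.   0.   0.   0.   0.   0. ]
 [ 0.1  0.2  0.1  0.  -0.   0. ]
 [-0.1  0.1  0.  -0.  -0.  -0. ]
 [ 0.1 -0.1 -0.   0.1  0.1 -0. ]
 [-0.1  0.1 -0.1 -0.1  0.   0. ]]
[ -7.1  -9.2 114.2   3.3  49.1 -97.4] 9.956643509667628e-12
```

Run:
```python
from sim import *
q0=np.array(D[-1][0])
p0=np.array(D[-1][1])
import itertools
def go(start,way):
    # way: list of (absolute pos, turn, n)
    rows=[];c=np.array(start,float);ct=0
    for P,t,n in way:
        for i in range(1,n+1): rows.append((c+(np.array(P)-c)*i/n-start, ct+(t-ct)*i/n))
        c=np.array(P,float);ct=t
    return rows
for nm,way in {"rev":[((100,-75,840),-.79,8),((330,-330,690),-.79,9)],
 "direct":[((330,-330,690),-.79,12)],
 "directdown":[((350,-300,500),-.79,14)],
 "out":[((330,140,600),0,4),((400,0,400),0,6)],
 "out2":[((400,-100,500),-.3,10)],
 "down":[((300,138,400),0,6),((400,0,350),0,6)],
 }.items():
    o=path(q0,go(p0,way)); print(nm)
    for i in range(0,len(o)): 
        if i%3==2 or i==len(o)-1: print(*[x.tolist() for x in o[i]])
```

```text
rev
[-103.5, -30.5, 53.2, 50.2, 142.7, -130.0] [181.0, 59.0, 738.0] [-0.6, 62.1, -19.7]
[-89.2, -20.9, 37.3, 35.4, 140.1, -111.1] [132.0, -21.0, 799.0] [-0.6, 62.1, -36.6]
[-130.8, -14.8, 29.2, 59.2, 147.3, -117.8] [125.0, -103.0, 823.0] [-0.6, 62.1, -48.0]
[-162.7, -26.3, 50.4, 68.4, 150.5, -142.6] [172.0, -114.0, 759.0] [-2.6, 60.3, -50.2]
[-171.8, -36.1, 61.6, 73.2, 150.5, -146.6] [248.0, -130.0, 709.0] [-5.9, 57.9, -54.4]
[-177.8, -43.3, 68.0, 78.7, 150.5, -146.6] [304.0, -157.0, 670.0] [-9.1, 56.2, -58.1]
direct
[-128.0, -34.7, 61.1, 63.7, 150.5, -146.6] [240.0, 55.0, 705.0] [-0.8, 61.2, -14.7]
[-142.9, -33.4, 59.7, 67.1, 150.5, -146.6] [245.0, -14.0, 716.0] [-2.0, 59.9, -27.7]
[-159.7, -36.4, 62.3, 72.2, 150.5, -146.6] [269.0, -75.0, 705.0] [-4.8, 58.1, -42.3]
[-177.8, -43.3, 68.0, 78.7, 150.5, -146.6] [304.0, -157.0, 670.0] [-9.1, 56.2, -58.1]
directdown
[-124.8, -38.4, 65.3, 62.1, 149.8, -146.6] [251.0, 87.0, 680.0] [-0.2, 61.3, -12.7]
[-138.9, -40.1, 67.0, 65.8, 150.5, -146.6] [284.0, 39.0, 672.0] [-0.6, 60.2, -23.6]
[-153.3, -45.3, 72.1, 70.0, 150.5, -146.6] [330.0, -15.0, 
[... 508 characters left out ...]
.0, 619.0] [-2.0, 57.3, -7.3]
out2
[-123.1, -41.1, 67.7, 64.7, 150.5, -146.6] [265.0, 120.0, 665.0] [-0.8, 60.7, -8.9]
[-132.9, -45.9, 72.6, 68.6, 150.5, -146.6] [315.0, 103.0, 635.0] [-2.0, 59.1, -16.3]
[-142.4, -48.3, 74.9, 72.4, 150.5, -146.6] [350.0, 63.0, 622.0] [-3.6, 57.6, -23.7]
[-145.2, -48.3, 74.9, 73.5, 150.5, -146.6] [355.0, 46.0, 623.0] [-4.1, 57.2, -26.0]
down
[-109.3, -48.3, 77.5, 56.8, 146.1, -146.6] [240.0, 192.0, 602.0] [0.4, 60.8, -2.8]
[-69.8, -48.3, 110.5, 29.2, 104.7, -146.6] [153.0, 62.0, 425.0] [2.9, 59.9, 0.5]
[18.0, -20.2, 111.4, -10.7, 62.9, -67.2] [350.0, 69.0, 375.0] [-0.6, 62.1, -2.7]
[-0.9, -16.1, 112.5, -1.0, 55.6, -88.5] [400.0, 0.0, 350.0] [-0.6, 62.1, -2.7]
```

```bash
cat > search.py <<'E'
from sim import *
import sys
rng=np.random.default_rng(int(sys.argv[1]))
q0=np.array(D[-1][0]);p0,r0=fk(q0,k)
lim=np.array([10.3,10.3,12.6,12.6,12.6,12.6])
def step(q,P,T):
    # local damped LS, several iterations, clipped
    for _ in range(6):
        e=err(q,P,T)
        J=np.array([(err(q+np.eye(6)[i]*.01,P,T)-e)/.01 for i in range(6)]).T
        dq=-np.linalg.solve(J.T@J+1e-8*np.eye(6),J.T@e)
        q=np.clip(q+np.clip(dq,-6,6),lo,hi)
    return q
best=[]
import time;t0=time.time()
while time.time()-t0<240:
    ways=[]
    for _ in range(rng.integers(1,3)):
        a=rng.uniform(-150,90);rr=rng.uniform(100,450)
        ways.append((np.array([rr*np.cos(np.radians(a)),rr*np.sin(np.radians(a)),rng.uniform(500,850)]),rng.uniform(-2.2,.9)))
    q=q0;c=p0;ct=0;ok=True;n=0;mx=0
    for P,t in ways:
        m=int(max(np.linalg.norm(P-c)/42,abs(t-ct)/.12))+1
        for i in range(1,m+1):
            PP=c+(P-c)*i/m;TT=R.from_rotvec([0,0,ct+(t-ct)*i/m])*r0
            qn=step(q,PP,TT); e=err(qn,PP,TT)
            if np.abs(qn-q).max()>14 or np.linalg.norm(e[:3])>.02 or np.linalg.norm(e[3:])>.1: ok=False;break
            q=qn;n+=1
        if not ok:break
        c=P;ct=t
    if ok and q[1]>-25 and abs(q[3])<60:
        best.append((n,[(np.round(P),round(t,2)) for P,t in ways],np.round(q))); print(n,[(np.round(P).tolist(),round(t,2)) for P,t in ways],np.round(q).tolist(),flush=True)
E
for i in 1 2 3 4; do python3 search.py $i > o$i & done; wait; cat o? | awk '{print}' | sort -n | head -40; wc -l o?
```

```text
5 [([106.0, 86.0, 827.0], -0.59)] [-81.0, -20.0, 20.0, 45.0, 150.0, -91.0]
6 [([151.0, -63.0, 789.0], -0.52)] [-118.0, -20.0, 41.0, 53.0, 144.0, -129.0]
6 [([154.0, 1.0, 841.0], -0.38)] [-94.0, -13.0, 19.0, 59.0, 149.0, -102.0]
6 [([163.0, -38.0, 788.0], -0.4)] [-116.0, -21.0, 41.0, 57.0, 146.0, -130.0]
6 [([47.0, 177.0, 815.0], 0.41)] [-48.0, -22.0, 28.0, 60.0, 150.0, -101.0]
6 [([56.0, 119.0, 812.0], 0.04)] [-47.0, -22.0, 29.0, 39.0, 147.0, -100.0]
7 [([125.0, -124.0, 754.0], -0.3)] [-113.0, -17.0, 50.0, 45.0, 139.0, -146.0]
8 [([98.0, -68.0, 778.0], -0.93)] [-91.0, -23.0, 44.0, 22.0, 134.0, -107.0]
10 [([114.0, -100.0, 807.0], -1.17)] [-136.0, -20.0, 35.0, 47.0, 144.0, -114.0]
10 [([187.0, 8.0, 811.0], -1.12)] [-128.0, -24.0, 26.0, 57.0, 150.0, -95.0]
11 [([-90.0, -60.0, 814.0], -1.21)] [-28.0, -22.0, 28.0, -38.0, 148.0, -84.0]
12 [([27.0, -300.0, 782.0], -1.37)] [-93.0, -9.0, 40.0, 6.0, 121.0, -97.0]
14 [([-3.0, -134.0, 748.0], -1.65)] [-102.0, -24.0, 53.0, 3.0, 124.0, -93.0]
14 [([15.0, -379.0, 504.0], -1.21)] [-101.0, -17.0, 92.0, 13.0, 80.0, -119.0]
14 [([30.0, -102.0, 773.0],
[... 559 characters left out ...]
.0, -11.0, 69.0, -17.0, 99.0, -58.0]
19 [([-87.0, -79.0, 808.0], -2.17)] [-81.0, -18.0, 35.0, -31.0, 139.0, -72.0]
19 [([233.0, 42.0, 759.0], -0.99), ([62.0, -110.0, 808.0], -2.12)] [-169.0, -23.0, 31.0, 37.0, 146.0, -101.0]
21 [([94.0, 147.0, 788.0], 0.87), ([155.0, 32.0, 810.0], -0.57)] [-99.0, -22.0, 31.0, 50.0, 147.0, -107.0]
22 [([122.0, -29.0, 794.0], -1.51), ([97.0, 45.0, 845.0], -0.46)] [-68.0, -14.0, 13.0, 40.0, 150.0, -89.0]
23 [([228.0, 110.0, 697.0], -1.59), ([49.0, -201.0, 807.0], -0.84)] [-126.0, -10.0, 34.0, 44.0, 139.0, -128.0]
24 [([114.0, 172.0, 662.0], -1.4), ([138.0, 69.0, 779.0], -0.05)] [-73.0, -24.0, 43.0, 44.0, 141.0, -119.0]
   7 o1
  10 o2
  10 o3
   1 o4
  28 total
```

```bash
sed -i 's/^best=\[\]/if __name__!="__main__": raise SystemExit\nbest=[]/' search.py
python3 - <<'E'
src=open('search.py').read().split('if __name__')[0].replace('sys.argv[1]','1')
exec(src)
ways=[((27,-300,782),-1.37,12),((150,-310,750),-1.1,4),((260,-240,720),-.75,4),((330,-120,680),-.35,4),((380,-29,600),.026,4),((440,-29,300),.026,7)]
q=q0;c=p0;ct=0
for P,t,m in ways:
    P=np.array(P,float)
    for i in range(1,m+1):
        PP=c+(P-c)*i/m;tt=ct+(t-ct)*i/m;TT=R.from_rotvec([0,0,tt])*r0
        qn=step(q,PP,TT);e=err(qn,PP,TT)
        print(np.round(PP-p0).astype(int).tolist(),round(tt,2),np.round(qn).astype(int).tolist(),round(np.abs(qn-q).max(),1),np.round([np.linalg.norm(e[:3])*1000,np.degrees(np.linalg.norm(e[3:]))],1)); q=qn
    c=P;ct=t
E
```

```text
[-17, -37, 9] -0.11 [-112, -37, 64, 55, 146, -144] 6.2 [0. 0.]
[-34, -73, 17] -0.23 [-110, -35, 63, 50, 142, -141] 5.5 [0. 0.]
[-51, -110, 26] -0.34 [-107, -33, 62, 45, 139, -138] 5.0 [0. 0.]
[-68, -146, 35] -0.46 [-105, -31, 60, 40, 135, -134] 4.8 [0. 0.]
[-85, -183, 44] -0.57 [-103, -28, 59, 36, 132, -130] 4.6 [0. 0.]
[-102, -219, 52] -0.69 [-101, -26, 57, 31, 129, -125] 4.5 [0. 0.]
[-119, -256, 61] -0.8 [-100, -24, 55, 27, 127, -121] 4.1 [0.1 0. ]
[-135, -293, 70] -0.91 [-98, -21, 53, 23, 125, -116] 4.8 [0. 0.]
[-152, -329, 78] -1.03 [-96, -18, 50, 18, 123, -112] 4.7 [0. 0.]
[-169, -366, 87] -1.14 [-95, -15, 47, 14, 122, -107] 4.7 [0. 0.]
[-186, -402, 96] -1.26 [-94, -12, 44, 10, 121, -102] 4.6 [0. 0.]
[-203, -439, 105] -1.37 [-93, -9, 40, 6, 121, -98] 4.5 [0. 0.]
[-172, -441, 97] -1.3 [-85, -9, 42, 4, 119, -96] 7.7 [0. 0.]
[-142, -444, 89] -1.24 [-78, -9, 44, 2, 117, -94] 7.1 [0. 0.]
[-111, -446, 81] -1.17 [-72, -9, 45, 1, 116, -92] 6.3 [0. 0.]
[-80, -449, 73] -1.1 [-66, -8, 47, 0, 114, -91] 5.5 [0. 0.]
[-53, -431, 65] -1.01 [-61, -9, 49, 0, 112, -91] 5.7 [0. 0.]
[-25, -414, 58] 
[... 393 characters left out ...]
, 102, -89] 5.6 [0. 0.]
[112, -236, -17] -0.26 [-18, -14, 67, 0, 99, -91] 3.8 [0. 0.]
[125, -213, -37] -0.16 [-15, -15, 70, 1, 96, -93] 3.5 [0. 0.]
[137, -191, -57] -0.07 [-12, -15, 74, 3, 93, -95] 3.3 [0. 0.]
[150, -168, -77] 0.03 [-9, -15, 77, 4, 90, -98] 3.0 [0. 0.]
[158, -168, -120] 0.03 [-9, -15, 83, 4, 84, -98] 6.8 [0. 0.]
[167, -168, -163] 0.03 [-9, -16, 90, 4, 78, -98] 6.3 [0. 0.]
[176, -168, -206] 0.03 [-8, -16, 96, 4, 72, -98] 6.0 [0. 0.]
[184, -168, -249] 0.03 [-8, -15, 101, 4, 66, -98] 6.1 [0. 0.]
[193, -168, -292] 0.03 [-8, -14, 106, 4, 60, -98] 6.3 [0. 0.]
[201, -168, -335] 0.03 [-8, -12, 111, 4, 54, -98] 6.5 [0. 0.]
[210, -168, -377] 0.03 [-7, -10, 116, 4, 47, -99] 6.7 [0. 0.]
```

The model gives a smooth unwind with joint steps of at most 8° per row. First half:

{"name": "arm_command", "arguments": {
  "deltas": [
    [0, [-17, -37, 9], -0.11],
    [0, [-34, -73, 17], -0.23],
    [0, [-51, -110, 26], -0.34],
    [0, [-68, -146, 35], -0.46],
    [0, [-85, -183, 44], -0.57],
    [0, [-102, -219, 52], -0.69],
    [0, [-119, -256, 61], -0.8],
    [0, [-135, -293, 70], -0.91],
    [0, [-152, -329, 78], -1.03],
    [0, [-169, -366, 87], -1.14],
    [0, [-186, -402, 96], -1.26],
    [0, [-203, -439, 105], -1.37],
    [0, [-172, -441, 97], -1.3],
    [0, [-142, -444, 89], -1.24],
    [0, [-111, -446, 81], -1.17],
    [0, [-80, -449, 73], -1.1]
  ]
}}

```text
time_s: 12.85
ee_pos: [152.2, -311.7, 751.2]
ee_rot: [-0.4, 61.9, -65.4]
force: [-0.8, 0.2, -0.1]
gripper_width: 0.6
```

```bash
python3 st.py
```

```text
12.85 [-66.2  -8.2  46.5   0.4 113.6 -91. ] [ 152.2 -311.7  751.2] [ -0.4  61.9 -65.4] [-0.8  0.2 -0.1] 0.6
```

{"name": "arm_command", "arguments": {
  "deltas": [
    [0, [27, 18, -8], 0.09],
    [0, [55, 35, -15], 0.17],
    [0, [82, 53, -23], 0.26],
    [0, [110, 70, -30], 0.35],
    [0, [127, 100, -40], 0.45],
    [0, [145, 130, -50], 0.55],
    [0, [162, 160, -60], 0.65],
    [0, [180, 190, -70], 0.75],
    [0, [192, 213, -90], 0.84],
    [0, [205, 236, -110], 0.94],
    [0, [217, 258, -130], 1.03],
    [0, [230, 281, -150], 1.13],
    [0, [238, 281, -193], 1.13],
    [0, [247, 281, -236], 1.13],
    [0, [256, 281, -279], 1.13],
    [0, [264, 281, -322], 1.13],
    [0, [273, 281, -365], 1.13],
    [0, [281, 281, -408], 1.13],
    [0, [290, 281, -450], 1.13],
    [0, [290, 281, -450], 1.13]
  ]
}}

```text
time_s: 14.85
ee_pos: [437.9, -29.5, 294.3]
ee_rot: [-0.2, 62.8, -0.6]
force: [-0.3, 0.3, -0.3]
gripper_width: 0.1
```

```bash
python3 st.py
python3 - <<'E'
from h import *
f=cams.grab_frame("wrist"); cv2.imwrite("pics/w4.png",f["img"][:,:,::-1])
f=cams.grab_frame("scene"); cv2.imwrite("pics/s4.png",f["img"][:,:,::-1])
import pickle;
E
```

```text
14.85 [ -7.8 -10.  116.2   4.5  46.9 -99.7] [437.9 -29.5 294.3] [-0.2 62.8 -0.6] [-0.3  0.3 -0.3] 0.1
```

View pics/w4.png

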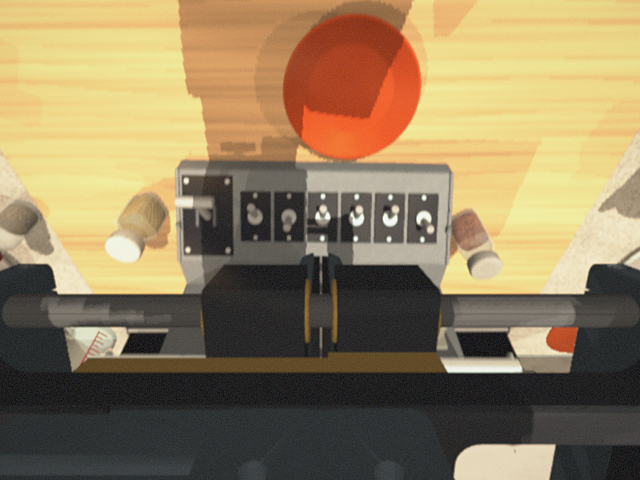

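View pics/s4.png

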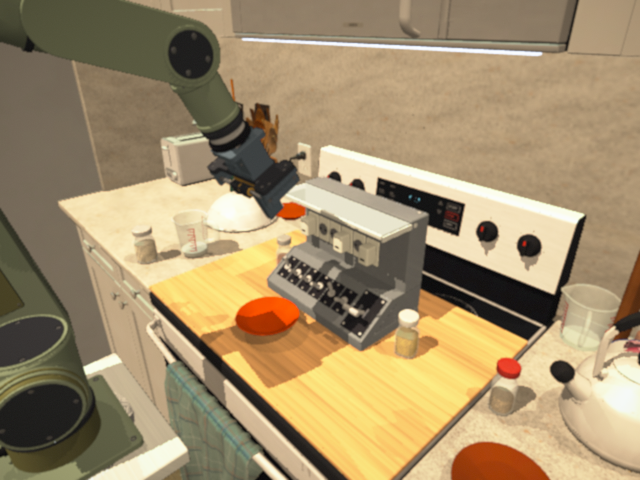

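The wrist camera now shows the console sharply; image up is towards the front, and the main switch is at the left at (195,205). I'll zoom in and refine the pose from this frame.

Run:
```python
from h import *
import pickle
f=cams.grab_frame("wrist"); pickle.dump(f,open("W.pkl","wb"))
from ov import overlay
overlay(f,[614.2,-42.4,12,-.023],131.7,(165,145,485,275),2.5,"pics/w5a.png",False)
overlay(f,[614.2,-42.4,12,-.023],131.7,(165,145,485,275),2.5,"pics/w5b.png")
```

```text
(no output)
```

View pics/w5a.png

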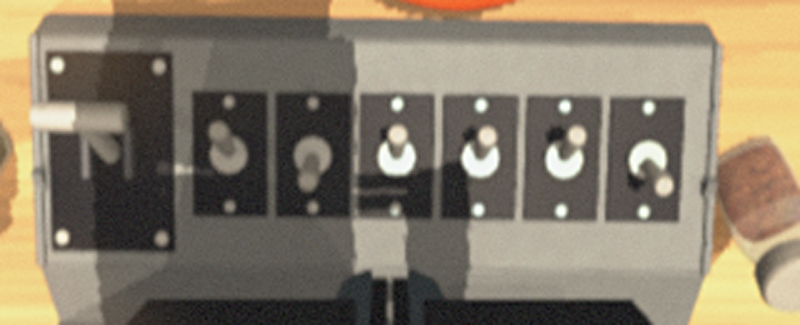

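View pics/w5b.png

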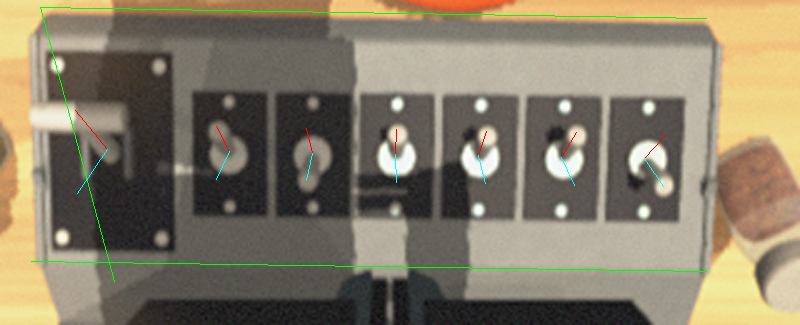

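States confirmed: 1 on, 2, 3 and 4 off, 5 on, 6 off, main off. The overlay matches within about 2 mm. I'll descend to in front of and below lever 4's tip.

{"name": "arm_command", "arguments": {
  "deltas": [
    [0, [10, 0, -46], 0],
    [0, [20, 0, -92], 0],
    [0, [30, 0, -138], 0],
    [0, [42, 0, -180], 0],
    [0, [55, 0, -210], 0],
    [0, [68, 0, -222], 0],
    [0, [68, 0, -222], 0],
    [0, [68, 0, -222], 0]
  ]
}}

```text
time_s: 15.8
ee_pos: [510.6, -30.5, 80.8]
ee_rot: [-0.4, 61.8, -0.8]
force: [-0.7, 0.2, 0.2]
gripper_width: 0.5
```

```bash
python3 st.py
python3 - <<'E'
from h import *
f=cams.grab_frame("wrist"); cv2.imwrite("pics/w6.png",f["img"][:,:,::-1])
f=cams.grab_frame("scene"); cv2.imwrite("pics/s6.png",cv2.resize(f["img"][170:350,200:440,::-1],None,fx=3.3,fy=3.3,interpolation=cv2.INTER_CUBIC))
E
```

```text
15.8 [  -6.4   12.8  130.8   17.6    8.7 -112.7] [510.6 -30.5  80.8] [-0.4 61.8 -0.8] [-0.7  0.2  0.2] 0.5
```

View pics/w6.png

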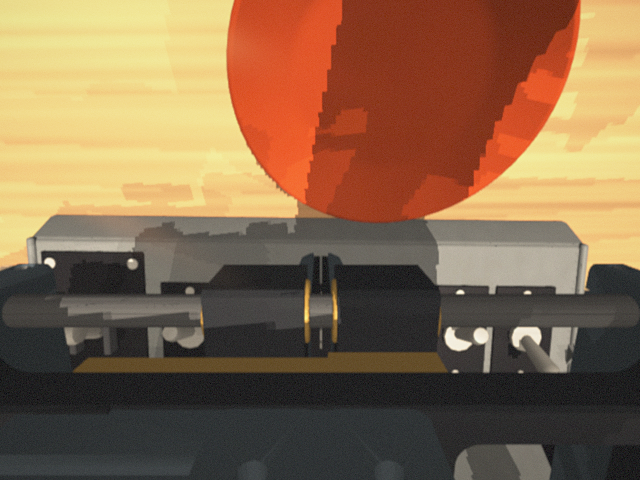

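View pics/s6.png

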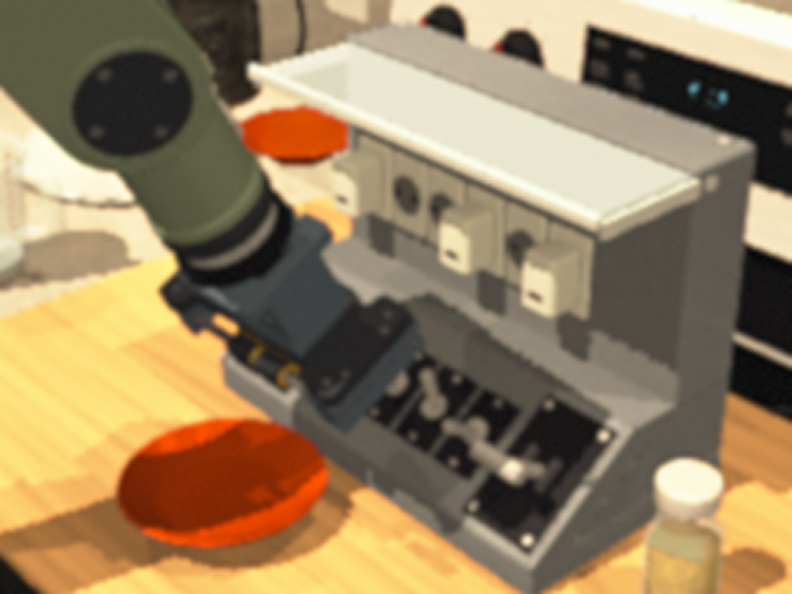

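Run:
```python
from sim import *
q=np.array([-6.4,12.8,130.8,17.6,8.7,-112.7])
p,r=fk(q,k);print(p,r.as_euler('xyz',degrees=True))
for nm,P in {"4on":(530,-29,98),"4on+":(533,-29,101),"retreat":(500,-29,120),"5up":(540,-70,150),"5behind":(545,-70,115),"5off":(520,-70,95),"6pre":(508,-109,78),"6on":(530,-109,98),"mpre":(490,-168,80),"mon":(530,-168,110)}.items():
    s=solve(q,np.array(P,float),r); e=err(s,np.array(P,float),r);print(nm,np.round(s,1),np.round(np.linalg.norm(e)*1000,1))
```

```text
[510.77474076 -30.77467083  80.5098753 ] [-0.38935653 61.78648625 -0.84827466]
4on [  -5.8   12.3  127.3   10.9   12.4 -105.4] 0.0
4on+ [  -5.8   12.3  126.7   10.3   13.1 -104.8] 0.0
retreat [  -6.3    7.7  128.9    9.7   15.5 -104.6] 0.0
5up [ -11.6    8.8  121.5   13.4   22.5 -112.3] 0.0
5behind [ -11.5   12.2  123.7   17.4   17.  -116.5] 0.0
5off [ -12.2   12.3  128.1   24.5   13.  -124.4] 0.0
6pre [ -18.5   13.9  129.5   41.2   12.5 -146.6] 0.7
6on [ -17.5   13.4  125.7   30.    15.7 -134.2] 0.0
mpre [ -25.4   12.6  126.8   35.7   18.4 -146.6] 26.5
mon [ -25.4   13.8  122.5   33.3   20.9 -143.8] 0.0
```

{"name": "arm_command", "arguments": {
  "deltas": [
    [0, [4, 1, 4], 0],
    [0, [7, 1, 8], 0],
    [0, [10, 1, 11], 0],
    [0, [14, 1, 14], 0],
    [0, [17, 1, 16], 0],
    [0, [20, 1, 17], 0],
    [0, [22, 1, 18], 0],
    [0, [22, 1, 18], 0]
  ]
}}

```text
time_s: 16.7
ee_pos: [530.7, -29.4, 96.8]
ee_rot: [-0.3, 62.0, -0.8]
force: [-1.8, 1.1, 1.1]
gripper_width: 0.3
```

```bash
python3 st.py
python3 - <<'E'
from h import *
f=cams.grab_frame("scene"); cv2.imwrite("pics/s7.png",cv2.resize(f["img"][230:340,260:390,::-1],None,fx=5.5,fy=5.4,interpolation=cv2.INTER_CUBIC))
E
```

```text
16.7 [  -5.9   12.6  127.2   10.9   12.6 -105.5] [530.7 -29.4  96.8] [-0.3 62.  -0.8] [-1.8  1.1  1.1] 0.3
```

View pics/s7.png

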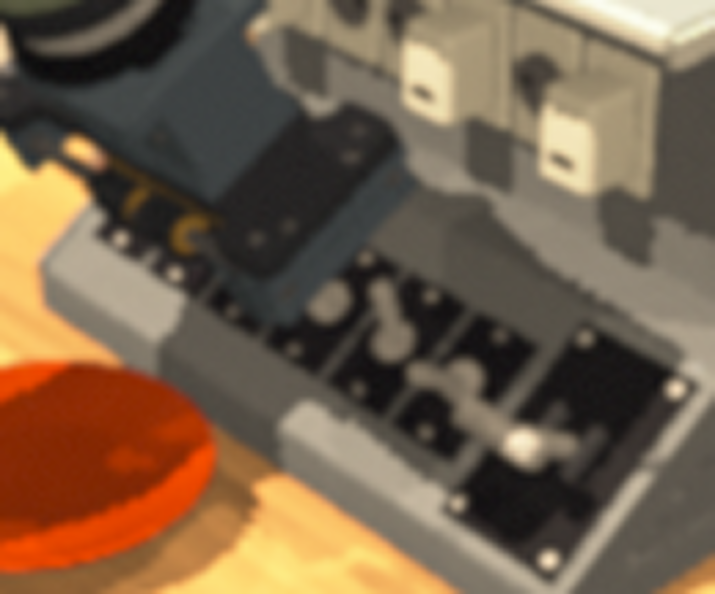

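The force is only about 2 N, so the lever is not yet at its stop. Pushing on in small steps.

{"name": "arm_command", "arguments": {
  "deltas": [
    [0, [2, 0, 0], 0],
    [0, [4, 0, 0.5], 0],
    [0, [5, 0, 0.5], 0],
    [0, [5, 0, 0.5], 0]
  ]
}}

```text
time_s: 17.15
ee_pos: [532.0, -28.9, 95.2]
ee_rot: [-0.2, 62.5, -0.7]
force: [-10.8, 0.8, 3.8]
gripper_width: 0.3
```

```bash
python3 st.py
```

```text
17.15 [  -5.8   12.9  126.8   10.5   13.1 -105. ] [532.  -28.9  95.2] [-0.2 62.5 -0.7] [-10.8   0.8   3.8] 0.3
```

Force rises to 11 N with almost no further motion: lever 4 is on its stop. I'll back off and go above lever 5, which I'll grip and pull down.

{"name": "arm_command", "arguments": {
  "deltas": [
    [0, [-15, 0, 2], 0],
    [0, [-28, 0, 22], 0],
    [0.26, [-24, -12, 48], 0],
    [0.26, [-18, -40, 50], 0],
    [0.26, [-18, -40, 50], 0],
    [0.26, [-18, -40, 50], 0]
  ],
  "grip_force": 20
}}

```text
time_s: 17.75
ee_pos: [517.5, -70.0, 147.6]
ee_rot: [-0.4, 61.9, -0.9]
force: [0.2, -0.6, -0.5]
gripper_width: 23.7
```

```bash
python3 st.py;python3 - <<'E'
from h import *
f=cams.grab_frame("wrist"); cv2.imwrite("pics/w8.png",f["img"][:,:,::-1])
f=cams.grab_frame("scene"); cv2.imwrite("pics/s8.png",cv2.resize(f["img"][230:340,260:390,::-1],None,fx=5.5,fy=5.4,interpolation=cv2.INTER_CUBIC))
E
```

```text
17.75 [ -12.3    7.1  124.    14.3   21.9 -113.7] [517.5 -70.  147.6] [-0.4 61.9 -0.9] [ 0.2 -0.6 -0.5] 23.7
```

View pics/w8.png

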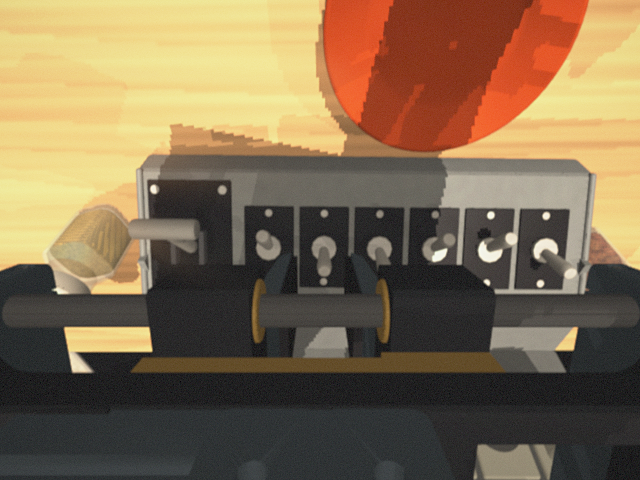

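View pics/s8.png

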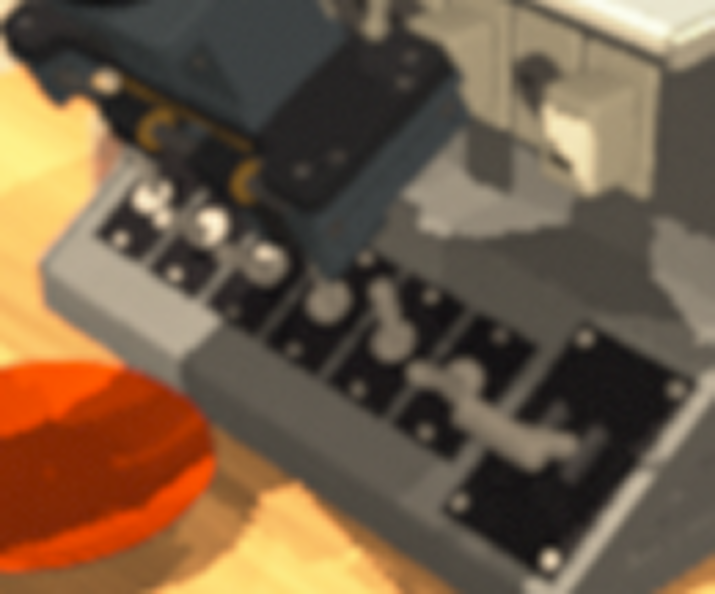

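The wrist view shows levers 4 (380,250) and 5 (323,255) both leaning back, with lever 5 centred between the fingers. I'll slide down along the tool axis, grip, and pull.

{"name": "arm_command", "arguments": {
  "deltas": [
    [0.26, [10, 1, -19], 0],
    [0.26, [20, 1, -38], 0],
    [0.26, [28, 1, -53], 0],
    [0.26, [28, 1, -53], 0],
    [0.05, [28, 1, -53], 0],
    [0.05, [28, 1, -53], 0],
    [0.05, [28, 1, -53], 0]
  ],
  "grip_force": 20
}}

```text
time_s: 18.55
ee_pos: [545.3, -68.4, 94.9]
ee_rot: [-0.4, 62.0, -0.8]
force: [0.5, -0.0, -1.1]
gripper_width: 8.3
```

```bash
python3 st.py
```

```text
18.55 [ -11.2   14.2  125.1   20.6   13.9 -119.6] [545.3 -68.4  94.9] [-0.4 62.  -0.8] [ 0.5 -0.  -1.1] 8.3
```

{"name": "arm_command", "arguments": {
  "deltas": [
    [0.05, [-4, 0, -1], 0],
    [0.05, [-9, 0, -4], 0],
    [0.05, [-12, 0, -7], 0],
    [0.05, [-16, 0, -11], 0],
    [0.05, [-18, 0, -14], 0],
    [0.05, [-19, 0, -16], 0],
    [0.05, [-19, 0, -16], 0]
  ]
}}

```text
time_s: 19.25
ee_pos: [529.1, -68.3, 82.2]
ee_rot: [-0.5, 61.5, -0.9]
force: [-2.3, 5.7, 14.7]
gripper_width: 7.9
```

```bash
python3 st.py
```

```text
19.25 [ -11.7   14.3  128.2   28.7   10.7 -128.2] [529.1 -68.3  82.2] [-0.5 61.5 -0.9] [-2.3  5.7 14.7] 7.9
```

Upward force of 15 N: lever 5 is on its front stop. I'll plan lever 6 with a slight yaw to keep j6 within range.

Run:
```python
from sim import *
q=np.array([-11.7,14.3,128.2,28.7,10.7,-128.2])
p,r=fk(q,k);print(p)
def s(q,P,t):
    T=R.from_rotvec([0,0,t])*r
    a=solve(q,np.array(P,float),T); print(P,t,np.round(a,1),np.round(np.linalg.norm(err(a,np.array(P,float),T))*1000,1)); return a
for t in(-.12,-.2):
    a=s(q,(506,-68,126),0);a=s(a,(490,-106,118),t);a=s(a,(490,-106,85),t);a=s(a,(508,-106,78),t);a=s(a,(531,-106,97),t)
for t in(-.2,-.3,-.4):
    a=s(q,(490,-150,130),t);a=s(a,(480,-160,90),t);a=s(a,(498,-162,82),t);a=s(a,(530,-162,106),t);
```

```text
[529.40333479 -68.32857661  82.11678757]
(506, -68, 126) 0 [ -12.4    8.   127.5   18.6   17.4 -118.3] 0.0
(490, -106, 118) -0.12 [ -16.1    7.9  129.2   15.3   15.1 -112.5] 0.0
(490, -106, 85) -0.12 [ -16.1   11.5  131.8   25.3    9.2 -122.7] 0.0
(508, -106, 78) -0.12 [ -15.3   13.6  130.3   24.8    8.5 -121.6] 0.0
(531, -106, 97) -0.12 [ -14.4   13.2  126.3   14.7   12.4 -110.6] 0.0
(506, -68, 126) 0 [ -12.4    8.   127.5   18.6   17.4 -118.3] 0.0
(490, -106, 118) -0.2 [-14.    7.9 129.3   3.1  14.3 -94.9] 0.0
(490, -106, 85) -0.2 [-14.   11.5 131.9   5.5   8.1 -97.3] 0.0
(508, -106, 78) -0.2 [-13.3  13.6 130.4   3.4   7.5 -94.7] 0.0
(531, -106, 97) -0.2 [-12.6  13.2 126.4   0.4  11.9 -90.9] 0.0
(490, -150, 130) -0.2 [ -20.9    7.7  127.    13.5   17.5 -110.8] 0.0
(480, -160, 90) -0.2 [ -23.    11.4  130.9   27.6   10.9 -126.9] 0.0
(498, -162, 82) -0.2 [ -22.2   13.6  129.4   27.8   10.  -126.5] 0.0
(530, -162, 106) -0.2 [ -20.4   13.4  124.2   15.2   14.7 -112.3] 0.0
(490, -150, 130) -0.3 [-18.4   7.6 127.1   0.4  16.8 -91.1] 0.0
(480, -160, 90) -0.3 [-20.5  11.3 131.    6.9   9.3 -99.3] 0.0
(498, -162, 82) -0.3 [-19.8  13.5 129.6   5.3   8.5 -97.1] 0.0
(530, -162, 106) -0.3 [-18.2  13.3 124.2   0.2  13.9 -90.7] 0.0
(490, -150, 130) -0.4 [-15.9   7.8 126.9 -12.7  17.4 -71.3] 0.0
(480, -160, 90) -0.4 [-17.9  11.3 130.9 -16.8   9.8 -68.6] 0.0
(498, -162, 82) -0.4 [-17.4  13.6 129.4 -19.8   9.2 -65.2] 0.0
(530, -162, 106) -0.4 [-16.   13.4 124.1 -14.9  14.7 -69.1] 0.0
```

{"name": "arm_command", "arguments": {
  "deltas": [
    [0.26, [2, 0, 2], 0],
    [0.26, [2, 0, 2], 0],
    [0.26, [-8, 0, 20], 0],
    [0.26, [-18, 0, 40], 0],
    [0.26, [-24, 0, 50], 0],
    [0, [-36, -20, 45], -0.06],
    [0, [-36, -37, 35], -0.12],
    [0, [-36, -37, 6], -0.12],
    [0, [-25, -37, 0], -0.12],
    [0, [-19, -37, -1], -0.12],
    [0, [-19, -37, -1], -0.12]
  ]
}}

```text
time_s: 20.35
ee_pos: [509.4, -105.6, 78.0]
ee_rot: [-0.4, 61.9, -7.7]
force: [0.3, 0.5, 0.0]
gripper_width: 0.6
```

```bash
python3 st.py;python3 - <<'E'
from h import *
f=cams.grab_frame("wrist"); cv2.imwrite("pics/w9.png",f["img"][:,:,::-1])
f=cams.grab_frame("scene"); cv2.imwrite("pics/s9.png",cv2.resize(f["img"][230:340,260:390,::-1],None,fx=5.5,fy=5.4,interpolation=cv2.INTER_CUBIC))
E
```

```text
20.35 [ -15.2   13.8  129.9   22.6    9.2 -119.4] [ 509.4 -105.6   78. ] [-0.4 61.9 -7.7] [0.3 0.5 0. ] 0.6
```

View pics/w9.png

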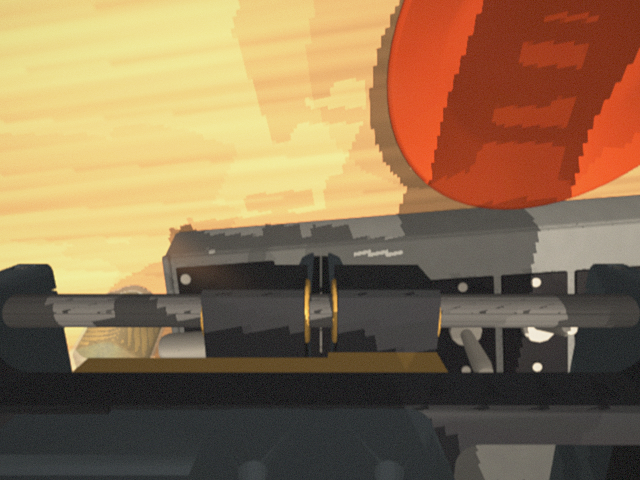

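View pics/s9.png

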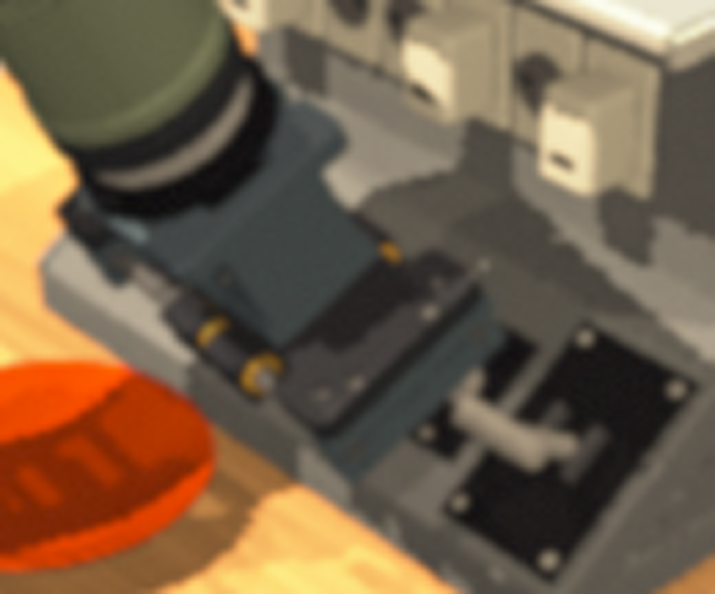

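{"name": "arm_command", "arguments": {
  "deltas": [
    [0, [3, 0, 5], 0],
    [0, [7, 0, 10], 0],
    [0, [11, 0, 14], 0],
    [0, [14, 0, 17], 0],
    [0, [17, 0, 19], 0],
    [0, [20, 0, 20], 0],
    [0, [23, 0, 20], 0],
    [0, [25, 0, 20], 0],
    [0, [25, 0, 20], 0]
  ]
}}

```text
time_s: 21.35
ee_pos: [530.1, -104.8, 95.7]
ee_rot: [-0.2, 62.3, -7.6]
force: [-8.9, -1.8, 1.1]
gripper_width: 0.7
```

```bash
python3 st.py
```

```text
21.35 [ -14.3   13.4  125.9   13.4   13.5 -109.2] [ 530.1 -104.8   95.7] [-0.2 62.3 -7.6] [-8.9 -1.8  1.1] 0.7
```

{"name": "arm_command", "arguments": {
  "deltas": [
    [0, [3, 0, 0], 0],
    [0, [4, 0, 0], 0]
  ]
}}

```text
time_s: 21.55
ee_pos: [531.1, -104.3, 94.2]
ee_rot: [-0.1, 62.7, -7.5]
force: [-20.5, -3.7, 8.5]
gripper_width: 0.7
```

{"name": "arm_command", "arguments": {
  "deltas": [
    [0, [-15, 0, 2], 0],
    [0, [-35, 0, 30], 0],
    [0, [-50, 0, 75], 0],
    [0, [-65, 10, 120], 0.05],
    [0, [-75, 20, 165], 0.1],
    [0, [-85, 35, 195], 0.12],
    [0, [-85, 35, 195], 0.12]
  ]
}}

```text
time_s: 22.25
ee_pos: [453.8, -70.4, 298.8]
ee_rot: [-0.7, 61.3, -1.1]
force: [-0.3, -0.5, -0.0]
gripper_width: 0.3
```

```bash
python3 st.py;python3 - <<'E'
from h import *
from ov import overlay
import pickle
f=cams.grab_frame("wrist"); pickle.dump(f,open("W2.pkl","wb")); cv2.imwrite("pics/w10.png",f["img"][:,:,::-1])
overlay(f,[614.2,-42.4,12,-.023],131.7,(130,130,530,290),2,"pics/w10b.png")
f=cams.grab_frame("scene"); cv2.imwrite("pics/s10.png",cv2.resize(f["img"][240:340,260:390,::-1],None,fx=6,fy=6,interpolation=cv2.INTER_CUBIC))
E
```

```text
22.25 [ -14.9   -8.5  114.9    9.2   45.9 -109.3] [453.8 -70.4 298.8] [-0.7 61.3 -1.1] [-0.3 -0.5 -0. ] 0.3
```

View pics/w10.png

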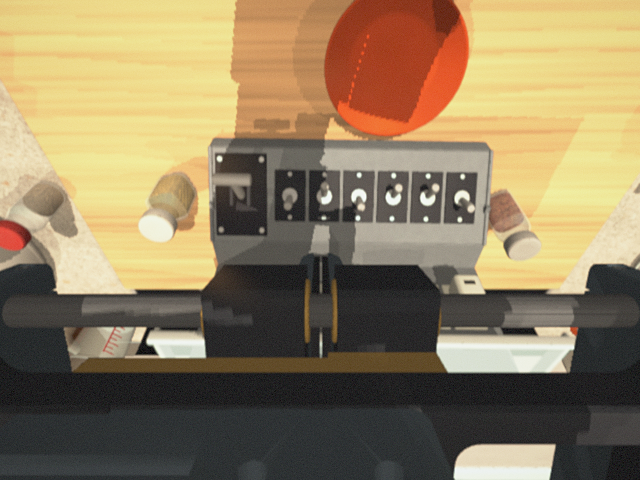

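View pics/w10b.png

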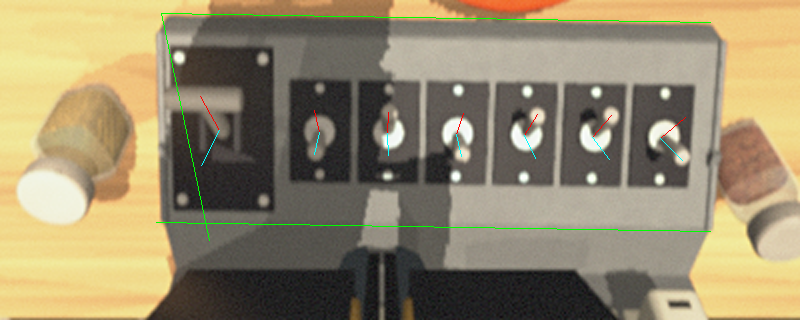

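View pics/s10.png

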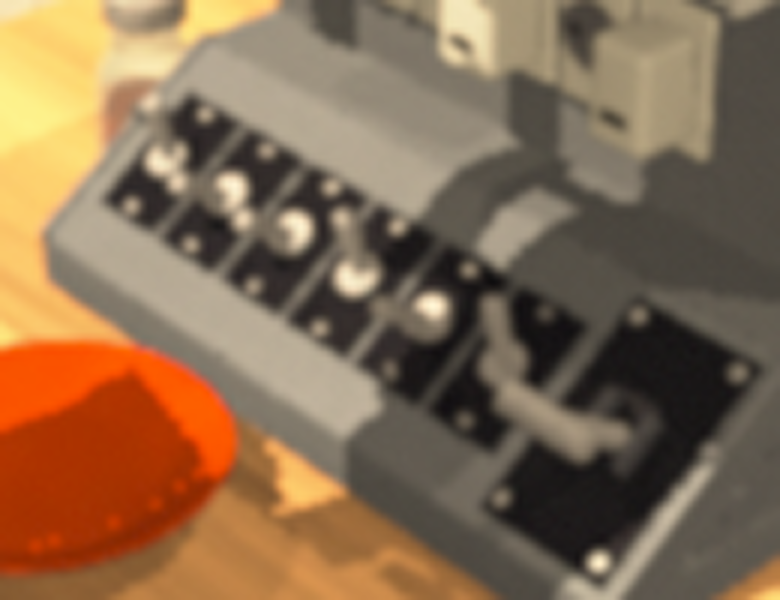

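The row now reads on, off, off, on, off, on. Every lever sits on its modelled stop line and the bystanders are in place. Next is the main switch.

{"name": "arm_command", "arguments": {
  "deltas": [
    [0, [5, -20, -42], -0.05],
    [0, [8, -40, -84], -0.1],
    [0, [10, -60, -124], -0.15],
    [0, [12, -80, -160], -0.2],
    [0, [15, -92, -195], -0.2],
    [0, [27, -92, -217], -0.2],
    [0, [27, -92, -217], -0.2],
    [0, [27, -92, -217], -0.2]
  ]
}}

```text
time_s: 23.15
ee_pos: [477.7, -162.2, 73.9]
ee_rot: [-0.3, 62.2, -12.2]
force: [-0.9, -0.7, 0.1]
gripper_width: 0.4
```

```bash
python3 st.py;python3 - <<'E'
from h import *
f=cams.grab_frame("scene"); cv2.imwrite("pics/s11.png",cv2.resize(f["img"][210:350,250:440,::-1],None,fx=4.2,fy=4.2,interpolation=cv2.INTER_CUBIC))
E
```

```text
23.15 [ -23.4   13.2  131.7   33.7    9.4 -133.6] [ 477.7 -162.2   73.9] [ -0.3  62.2 -12.2] [-0.9 -0.7  0.1] 0.4
```

View pics/s11.png

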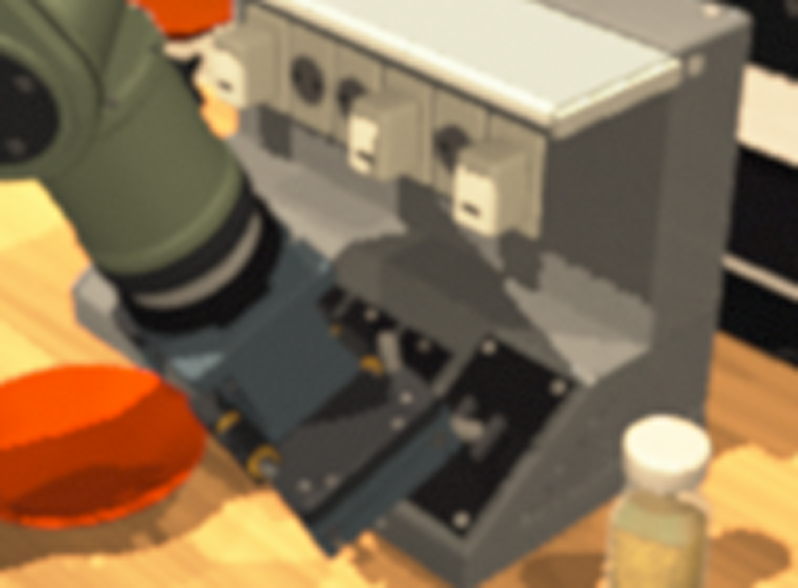

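{"name": "arm_command", "arguments": {
  "deltas": [
    [0, [8, 0, 3], 0],
    [0, [15, 0, 7], 0],
    [0, [19, 0, 10], 0],
    [0, [23, 0, 14], 0],
    [0, [27, 0, 18], 0],
    [0, [31, 0, 22], 0],
    [0, [35, 0, 25], 0],
    [0, [39, 0, 28], 0],
    [0, [43, 0, 30], 0],
    [0, [46, 0, 31], 0],
    [0, [46, 0, 31], 0]
  ]
}}

```text
time_s: 24.3
ee_pos: [524.5, -162.2, 106.8]
ee_rot: [-0.4, 62.0, -12.3]
force: [-2.3, 0.1, 0.7]
gripper_width: 0.5
```

```bash
python3 st.py
```

```text
24.3 [ -20.7   13.   124.3   15.1   15.4 -112.4] [ 524.5 -162.2  106.8] [ -0.4  62.  -12.3] [-2.3  0.1  0.7] 0.5
```

{"name": "arm_command", "arguments": {
  "deltas": [
    [0, [2, 0, 0], 0],
    [0, [4, 0, 0], 0],
    [0, [6, 0, 0], 0],
    [0, [6, 0, 0], 0]
  ]
}}

```text
time_s: 24.7
ee_pos: [526.8, -161.1, 103.7]
ee_rot: [-0.2, 62.5, -12.1]
force: [-10.7, 0.1, 0.9]
gripper_width: 0.4
```

```bash
python3 st.py
```

```text
24.7 [ -20.5   13.5  123.9   14.3   15.8 -111.5] [ 526.8 -161.1  103.7] [ -0.2  62.5 -12.1] [-10.7   0.1   0.9] 0.4
```

{"name": "arm_command", "arguments": {
  "deltas": [
    [0, [3, 0, 0], 0],
    [0, [5, 0, 0], 0],
    [0, [5, 0, 0], 0]
  ]
}}

```text
time_s: 25.0
ee_pos: [528.4, -159.9, 101.5]
ee_rot: [-0.0, 63.0, -11.9]
force: [-18.3, -0.8, 1.3]
gripper_width: 0.3
```

{"name": "arm_command", "arguments": {
  "deltas": [
    [0, [-15, 0, 2], 0],
    [0, [-35, 5, 25], 0.02],
    [0, [-50, 25, 65], 0.08],
    [0, [-65, 50, 110], 0.14],
    [0, [-75, 75, 150], 0.2],
    [0, [-85, 95, 185], 0.2],
    [0, [-85, 95, 190], 0.2]
  ]
}}

```text
time_s: 25.7
ee_pos: [452.7, -66.6, 303.3]
ee_rot: [-0.7, 61.2, -1.0]
force: [0.3, 0.7, 0.5]
gripper_width: 0.5
```

```bash
python3 st.py;python3 - <<'E'
from h import *
from ov import overlay
f=cams.grab_frame("wrist"); cv2.imwrite("pics/w12.png",f["img"][:,:,::-1])
overlay(f,[614.2,-42.4,12,-.023],131.7,(130,130,530,290),2,"pics/w12b.png")
f=cams.grab_frame("scene"); cv2.imwrite("pics/s12.png",cv2.resize(f["img"][210:350,230:430,::-1],None,fx=4,fy=4,interpolation=cv2.INTER_CUBIC))
f=cams.grab_frame("top");cv2.imwrite("pics/t12.png",f["img"][:,:,::-1])
E
```

```text
25.7 [ -14.3   -8.9  114.6    8.8   46.5 -108.5] [452.7 -66.6 303.3] [-0.7 61.2 -1. ] [0.3 0.7 0.5] 0.5
```

View pics/w12b.png

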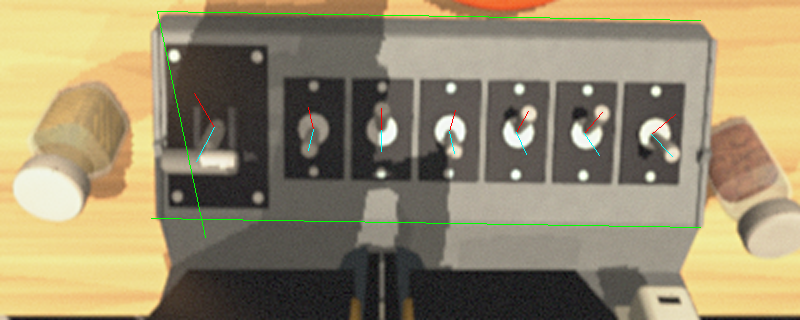

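View pics/w12.png

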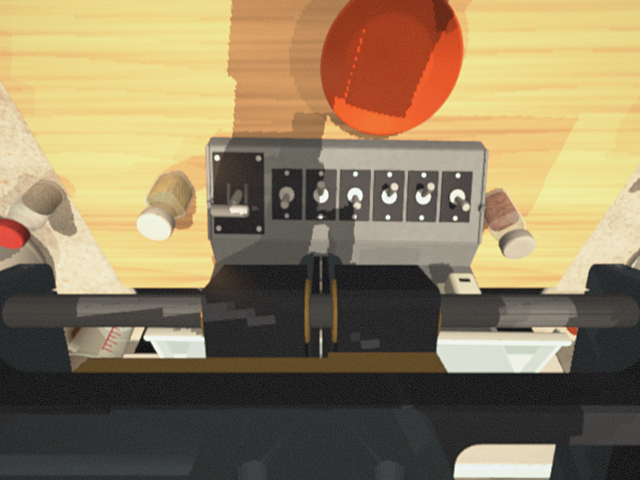

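View pics/s12.png

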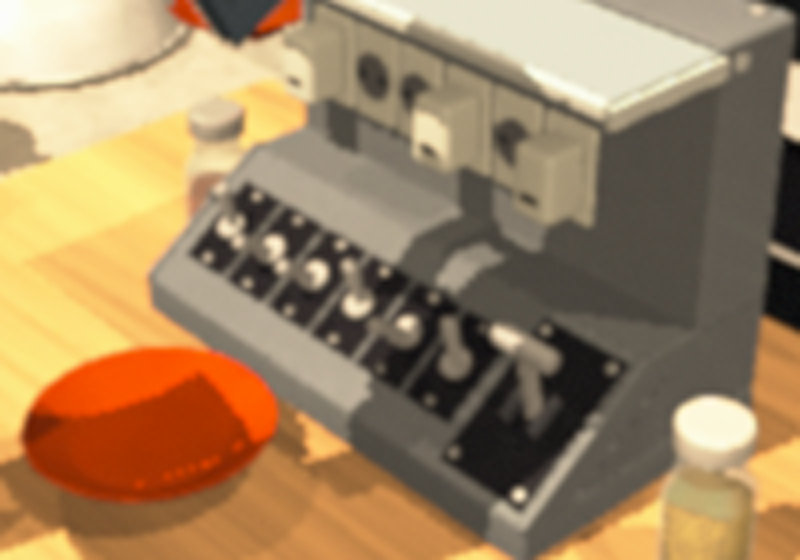

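The main bar sits at its modelled on position, the row is right, and the jars and dish are undisturbed. The gripper is clear, so I'm handing in.

```bash
python3 -c "
from workcell import env
print(env.job_done())"
```

```text
the job is handed in; nothing more can be done
None
```

The console is set and the job is handed in at about 26 s of the 48 s allowed. The hand-in reports no verdict.

- **Row:** Chargers are in outlets 1, 4 and 6, counted from the left. I pushed levers 4 and 6 on and pulled lever 5 off. Levers 1, 2 and 3 were already right and I left them alone. I pushed or pulled each flipped lever until the wrist force rose to 11–20 N with almost no further motion, which I took as its stop.
- **Main switch:** I checked the row from the wrist camera first (on, off, off, on, off, on). Then I pushed the main switch on until the force reached about 18 N.
- **Last checks:** The wrist view after retreating shows every lever and the main bar at its expected on or off position, within about 2 mm. The jars and dish look undisturbed by eye in the wrist and scene views. I did not measure their positions again or look at the last top picture. The gripper was clear, with no contact force.

- **Tilt workaround:** The interface only turns the tool about the vertical, so it has no command for the lean needed to clear the visor. I got about 28° by pushing the arm past its reach limits in free space, where it gives up orientation and keeps the result.
- **Wrong turn:** On the way back the arm took a wrong branch, with two joints at or near their range limits (j5 and j6). I planned the way out with a kinematic model fitted to the recorded poses. It touched nothing, going by the force readings.

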